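# Tweezers set to their gauge mark over the sample dish

### The arm

A 6-joint arm with a two-finger parallel gripper is mounted at the origin on the work surface. World frame = base frame: x ahead of the robot, y to its left, z up, the work surface at z = 0. Lengths are in m, angles in degrees, forces in N, time in s.
With the tool pointing down it reaches from about 0.3 to 0.75 m from the base axis. Payload 8.5 kg.
Tool frame: the origin (TCP) lies at the very end of the fingers, on their centre line; the grasp point (between the pads) lies 19 mm behind it (hold_point_z is the distance from the TCP to the grasp point, in m); z points along the fingers, y is the direction in which the jaws open and shut (so a half turn about z gives the same grasp; the last joint's range is limited). The gripper opens to 85 mm and grips with 20 to 120 N. Pads are 22 mm wide; open, the fingers measure 114 mm over their backs; the gripper's body (76 mm by 85 mm) begins 54 mm behind the grasp point. The pads swing forward as they close: fully open they stand 13 mm farther back than shut.
Start: joints at [-87.164, 21.807, 74.336, -0, 83.858, -12.336], TCP at [0.144, -0.531, 0.208] pointing down, gripper open.
Joint ranges: [-178.18, 178.18], [-50.72, 133.34], [12.68, 142.11], [-81.47, 261.47], [9.98, 163.14], [-165.26, 165.26]. Speed limits (degrees/s): [136.94, 136.94, 180, 180, 180, 180].

### API

Orientations are given as a 3x3 rotation matrix whose columns are the frame's x, y, z axes.
In Python, from rig import observe, get_image, close_job, hold_point_z gives the robot as it stands. The module is installed in compiled form; this text tells all that it offers.
- The arm moves only by the tool jog_arm, never from a script. Its arguments are lists of equal length, an entry for each row: "travel": the shift along the world's x, y, z in m, a list of three; "dr": the turn, a rotation vector about the world's x, y, z in rad, a list of three. In form: {"travel": [[x, y, z], ...], "dr": [[rx, ry, rz], ...]}. A call has 1 to 20 rows; each row shifts and turns the commanded pose from where the row before left it; what a row does not reach is not made up. A row lasts 1/12 s, in which the tool goes at most 41.7 mm and 7.16 degrees, less where a joint would pass 70% of its speed; a pose out of reach is approached as far as the arm can. A call with a gripper value outside its range is refused whole. "jaw" is the finger opening in m, from 0 to 0.0854, set as the call begins (left out, the last holds). The fingers move at their own pace and stop on an object; "newtons" is the grip in N (left out, the last holds). Time passes only in rows, so rows that do not move let the fingers close. It gives the time, the measured TCP pose, the force and the opening at its end, in the units of the state.
- observe(): the state, without advancing time (a new reading comes with each control period).
- get_image(name): name is "scene" or "top"; returns a dict with "color" (384x512x3 uint8, red, green, blue), "fovy" (degrees; the focal length in pixels is half the picture's height over the tangent of half this angle, whatever the lens; pixels are square), "cx", "cy" (the principal point, pixels), "k1" (the pictures are not rectified: a ray, as slopes to the right and down, at radius r is drawn at 1 + k1 r^2 times it, then the intrinsics apply), "R" (3x3) and "t" (3): a world point X has camera coordinates R X + t. Camera axes: x right, y down, z forward; pixel columns grow to the right and rows downward; lengths in m; the calibration is good to about 2 mm. A picture is of the moment at which its call begins. There is no depth.
- close_job(): hands the job in, once; it reports no verdict.
The state is a dict: "time_s": time; "q": joint angles; "qvel": joint speeds; "joint_efforts": joint torques, N m; "position": TCP position; "tool_rot": TCP orientation; "ft_force": force on the tool from outside, world axes, zero at the start; "wrist_torque": the same for the moment, N m; "grip_width": finger opening in m.
Only numpy, scipy, OpenCV 4.12 (cv2) and the standard library are available. Lean on these libraries where they do the work, as an engineer would, in place of code of your own. Each camera call takes 0.05 s, during which the arm holds its last target.

### The job

Tip the loose blue lid of the instrument tray up by its tab, so that its opposite long edge stays on the rim, then lift it off and lay it flat, right way up, on the bench. Take the sprung tweezers out of the tray and squeeze them until their red pointer stands within the green mark on their gauge, and finish while still holding them like that, steady, in the air with both tips above the dish of mineral chips (not touching it). Leave the dish, the jar and the cup where they stand.

Things in the scene. Friction and masses are not known exactly. Their poses are not given: they have to be found in the camera images.
- tray: Fixed aluminium instrument tray, open top, 270 (x) x 166 (y) x 55 mm high, walls and floor 4 mm. Origin: centre of its underside on the bench; x along its length. Dark rubber floor liner. Two blue cradle bars, 14 mm wide in x, cross it at x = -70 and +70 mm, top 24 mm above the bench; the tweezers lie on them under the lid. Between the bars the floor is free at 4 mm height.
- tray_far (a point): Point on the top edge of the tray's +y long wall, at mid-length (tray frame 0, 83, 55 mm); axes as the tray's.
- lid: Loose blue lid, 270 x 166 mm, about 0.13 kg, seated on the tray's rim. Origin: centre of the underside of its lip; the plate lies 5 to 9 mm above the origin, the 5 mm lip hangs inside the tray walls with 3 mm play. z is up out of the lid; x along its length. Seated, its origin is 50 mm above the bench; lying right way up on the bench, at 0 mm.
- lid_tab (a point): Centre (half-way up) of the white upright tab on the lid's -y long edge: 36 mm long (lid x), 10 mm thick (lid y, pinch it across this), standing 28 mm above the plate, i.e. 14 mm above and below this point. Lid frame 0, -65, 23 mm; axes as the lid's.
- lid_far (a point): Underside of the lid plate at the middle of its +y long edge (lid frame 0, 83, 5 mm), opposite the tab: the edge that the lid is tipped about. Coincides with tray_far when the lid is seated.
- tweezers: Large sprung tweezers, 200 mm long, 0.09 kg in all, lying on their side: the arms close horizontally. Origin: between the black squeeze pads, at the blades' underside; x to the tips, z up, y from fixed to moving arm. Blades 4 mm thick, 14 mm high; spring joint at x = -90 mm, tips at +109 mm. A white gauge bar on the fixed arm crosses above the arms at x = 68 to 82 mm, 20 mm above the underside.
- grip (a point): Midway between the squeeze pads, 7 mm above the blades' underside (31 mm above the bench in the tray): grasp here, across y. The black pads are 34 mm long (x), 20 mm high (+-10 mm about this point), 45 mm over their outer faces when relaxed, each splayed 0.105 rad; about 26 mm when squeezed by 0.21 rad. Axes as the tweezers'. The centre of mass is near here.
- jaw (a joint): Angle by which the tweezers are squeezed: 0 relaxed (tips 52 mm apart, where they spring back to), growing as they close, 0.26 rad with the tips touching. Tip gap is about 52 mm minus 200 mm per rad. The spring torque is 3 N m/rad times (angle + 0.02), so the pads, 90 mm from the spring joint, press back with 4 to 8 N at the marks.
- pointer (a point): Middle of the red pointer, a 22 mm long thin upright fin on top of the moving arm, just on the tip side of the gauge bar, 178 mm from the spring joint. Axes as the moving arm's. Squeezing moves it towards -y of the tweezers, about 2 mm for each mm at the pads.
- mark_mid (a point): Middle of the green mark on top of the white gauge bar: 8 mm wide (tweezers y), at x = 75 mm of the tweezers. Axes as the tweezers'. It sits somewhere else along the bar every time (pointer meets it at 0.10 to 0.21 rad of squeeze) and stays put. The pointer stands within the mark when its y in this frame is within -4 to +4 mm.
- tip_a (a point): Tip of the fixed arm of the tweezers, half-way up the blade (tweezers frame 109, -28, 7 mm).
- tip_b (a point): Tip of the moving arm of the tweezers, half-way up the blade (tweezers frame 109, +28, 7 mm when relaxed).
- dish: Shallow loose white dish with three mineral chips fixed in it, 100 mm across, 18 mm high. Origin: centre of its underside. It changes places with the jar and the cup.
- jar: Closed sample jar, 60 mm across, 75 mm high, bystander. Origin: centre of its underside.
- cup: Orange cup, 76 mm across, 80 mm high, bystander. Origin: centre of its underside.
There are look-alikes about, which are no part of the job. Of the things shaped like the dish, the white one is meant.

How it is judged:
By the outcome, as a careful person would: the job done as asked, in the order asked, and still so for the second after the job is handed in, while the arm keeps its last pose, push and grip.
It also fails if it takes over 48 s, if anything falls off the work surface, if the arm or the gripper's body presses on something with over 40 N, if the wrist force passes 120 N, or if a joint passes its speed limit or range.

## Working session

There is one attempt and no reset: what is moved stays moved. The work goes in short steps, Python scripts to look and compute and a tool call to move; the robot and the scene stay as the last step left them, time stands still between calls to the robot, and variables do not carry over. Pictures are saved under pics/ and viewed, and the job is handed in when it is done.

Besides the shell and the picture viewer there is one more tool, called after ">>>" as name(argument=value, ...) on one line, values as JSON. jog_arm: Moves the arm, as the interface text tells. Its arguments: {"type":"object","properties":{"travel":{"type":"array"},"dr":{"type":"array"},"jaw":{"type":"number"},"newtons":{"type":"number"}},"required":["travel","dr"]}

```bash
mkdir -p pics
cat > h.py <<'E'
import numpy as np, cv2
from rig import observe, get_image, close_job, hold_point_z
def snap(name, fn):
    im=get_image(name); cv2.imwrite('pics/'+fn+'.png', im['color'][:,:,::-1]); np.save('pics/'+fn+'.npy', im, allow_pickle=True); return im
def load(fn): return np.load('pics/'+fn+'.npy',allow_pickle=True).item()
def KD(im):
    h=im['color'].shape[0]; f=h/2/np.tan(np.radians(im['fovy'])/2)
    return np.array([[f,0,im['cx']],[0,f,im['cy']],[0,0,1]]), np.array([im['k1'],0,0,0,0.])
def ray(im,uv):
    K,D=KD(im); p=cv2.undistortPoints(np.array(uv,float).reshape(-1,1,2),K,D)[:,0]
    d=np.c_[p,np.ones(len(p))]@np.array(im['R']); c=-np.array(im['R']).T@np.array(im['t']); return c,d
def onplane(im,uv,z):
    c,d=ray(im,uv); return c+d*((z-c[2])/d[:,2])[:,None]
def proj(im,X):
    K,D=KD(im); return cv2.projectPoints(np.array(X,float).reshape(-1,1,3),cv2.Rodrigues(np.array(im['R'],float))[0],np.array(im['t'],float),K,D)[0][:,0]
def tri(im1,uv1,im2,uv2):
    c1,d1=ray(im1,uv1); c2,d2=ray(im2,uv2); out=[]
    for a,b in zip(d1,d2):
        s=np.linalg.lstsq(np.c_[a,-b],c2-c1,rcond=None)[0]; p,q=c1+s[0]*a,c2+s[1]*b; out.append(np.r_[(p+q)/2,np.linalg.norm(p-q)])
    return np.array(out)
E
python3 - <<'E'
from h import *
for n in ('scene','top'):
    im=snap(n,n+'0'); print(n,im['color'].shape,im['fovy'],im['cx'],im['cy'],im['k1']); c=-np.array(im['R']).T@np.array(im['t']); print(c,np.array(im['R']))
o=observe(); print(o); print(hold_point_z)
E
```

```text
scene (384, 512, 3) 56.58848559573957 249.9579480523586 192.8597759815759 0.008822653657509075
[ 1.01252157 -0.01652315  0.82148356] [[ 0.36419719  0.93120541 -0.01472684]
 [ 0.7813809  -0.31412818 -0.53922851]
 [-0.50675862  0.18487824 -0.84203072]]
top (384, 512, 3) 54.28311976444427 248.76117191309297 194.35439830150716 -0.0021458646470086567
[0.38768706 0.11774289 0.94219294] [[ 0.01139116 -0.99993277 -0.00216763]
 [-0.9818522  -0.01077474 -0.18934141]
 [ 0.18930533  0.00428511 -0.98190892]]
{'time_s': 0.1, 'q': array([-8.71633858e+01,  2.18359802e+01,  7.43799215e+01,  1.04206923e-03,
        8.38569882e+01, -1.23355112e+01]), 'qvel': array([-0.06720683, -0.14549925, -0.32497346, -0.10582284,  0.14447446,
       -0.04523437]), 'joint_efforts': array([ 2.78054882e-03, -4.49216151e+01, -2.31657010e+01, -2.07562512e-04,
        3.65923355e-03,  2.69518061e-06]), 'position': array([ 0.14393632, -0.53052976,  0.20748719]), 'tool_rot': array([[ 9.65144455e-01,  2.61717745e-01, -4.48962329e-05],
       [ 2.61717589e-01, -9.65143661e-01,  1.27150588e-03],
       [ 2.89444337e-04, -1.23893698e-03, -9.99999191e-01]]), 'ft_force': array([0.1805815 , 0.08608065, 0.16258606]), 'wrist_torque': array([ 0.01934493,  0.00700785, -0.01740304]), 'grip_width': 0.0854176531533412}
0.0187
```

View pics/scene0.png

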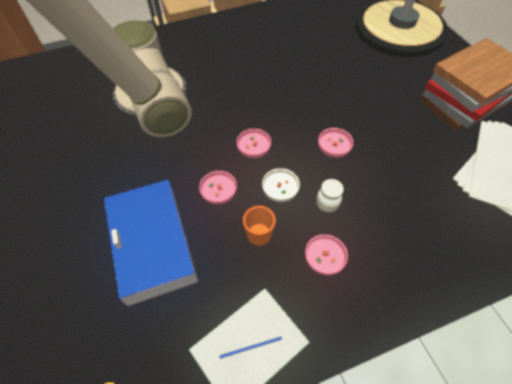

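View pics/top0.png

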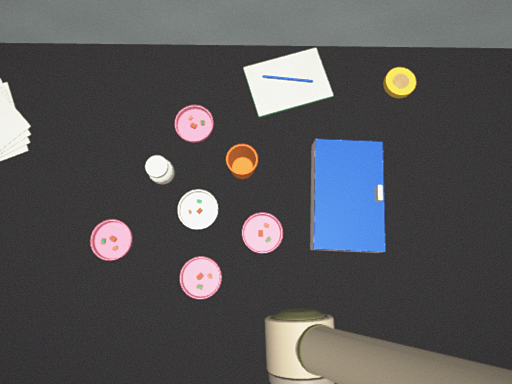

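Run:
```python
from h import *
t=load('top0'); s=load('scene0')
def big(m):
    cs,_=cv2.findContours(m.astype('uint8'),cv2.RETR_EXTERNAL,cv2.CHAIN_APPROX_NONE); return sorted(cs,key=cv2.contourArea)[::-1]
for n,im in (('top',t),('scene',s)):
    c=im['color'].astype(int); hsv=cv2.cvtColor(im['color'],cv2.COLOR_RGB2HSV)
    m=(c[:,:,2]>110)&(c[:,:,2]>c[:,:,0]+60)&(c[:,:,2]>c[:,:,1]+40)
    k=big(m)[0]; q=cv2.approxPolyDP(cv2.convexHull(k),8,True)[:,0]
    P=onplane(im,q,0.059); print(n,q.tolist(),np.round(P,4).tolist())
    print([round(float(np.linalg.norm(P[i]-P[i-1])),4) for i in range(len(P))],'mean',P.mean(0).round(4))
    mr=cv2.minAreaRect(k); print(mr)
    # minarearect in world plane
    W=onplane(im,k[:,0].astype(float),0.059)[:,:2].astype(np.float32); print('world rect',cv2.minAreaRect(W*1000))
    hull=cv2.convexHull(k)
    # white blobs
    w=(c.min(2)>150)
    for b in big(w)[:6]:
        u=b[:,0].mean(0); print('white',cv2.contourArea(b),u.round(1), cv2.boundingRect(b))
    tabm=w.copy(); 
    o=(c[:,:,0]>150)&(c[:,:,2]<90)&(c[:,:,1]<150)
    for b in big(o)[:3]: print('orange',cv2.contourArea(b),cv2.boundingRect(b))
a=t['color'][120:270,290:410]; cv2.imwrite('pics/crop_lid.png',cv2.resize(a,None,fx=4,fy=4)[:,:,::-1])
a=s['color'][170:310,90:210]; cv2.imwrite('pics/crop_lid_s.png',cv2.resize(a,None,fx=4,fy=4)[:,:,::-1])
a=t['color'][90:310,80:300]; cv2.imwrite('pics/crop_dish.png',cv2.resize(a,None,fx=2.5,fy=2.5)[:,:,::-1])
```

```text
top [[316, 138], [382, 142], [385, 251], [314, 248]] [[0.7017, -0.043, 0.059], [0.6931, -0.2056, 0.059], [0.4269, -0.1977, 0.059], [0.432, -0.0323, 0.059]]
[0.2699, 0.1628, 0.2663, 0.1655] mean [ 0.5634 -0.1196  0.059 ]
((349.5, 194.5), (71.0, 113.0), 0.0)
world rect ((563.5455322265625, -119.38465881347656), (167.31524658203125, 271.029296875), 88.02236938476562)
white 3828.5 [287.4  81.5] (244, 48, 89, 68)
white 1583.5 [297.7 345.2] (271, 319, 62, 60)
white 1479.5 [  9.7 122. ] (0, 79, 31, 82)
white 1226.0 [197.4 208.9] (178, 189, 40, 40)
white 1147.5 [194.7 280.3] (180, 257, 41, 42)
white 1092.0 [263.5 232.3] (242, 214, 40, 39)
orange 396.0 (227, 144, 31, 32)
orange 4.5 (198, 209, 4, 4)
orange 1.0 (191, 125, 5, 3)
scene [[168, 180], [193, 272], [119, 297], [104, 198]] [[0.4368, -0.033, 0.059], [0.7012, -0.0431, 0.059], [0.696, -0.2067, 0.059], [0.4303, -0.1974, 0.059]]
[0.1645, 0.2646, 0.1638, 0.2659] mean [ 0.5661 -0.12    0.059 ]
((143.42581176757812, 238.23377990722656), (101.71408081054688, 79.46363830566406), 74.42745971679688)
world rect ((565.064697265625, -120.3758773803711), (168.21250915527344, 272.13427734375), 88.06593322753906)
white 8329.5 [433.2 357.2] (320, 296, 192, 88)
white 6485.5 [248.  345.1] (190, 290, 119, 94)
white 3318.0 [491.9 166.9] (454, 121, 58, 94)
white 864.0 [280.5 184. ] (263, 169, 36, 31)
white 853.5 [325.2 256. ] (308, 240, 35, 33)
white 651.0 [124.8   9.1] (105, 0, 45, 26)
orange 2508.0 (438, 40, 74, 58)
orange 743.0 (243, 205, 33, 31)
orange 88.5 (475, 98, 27, 17)
```

View pics/crop_lid.png

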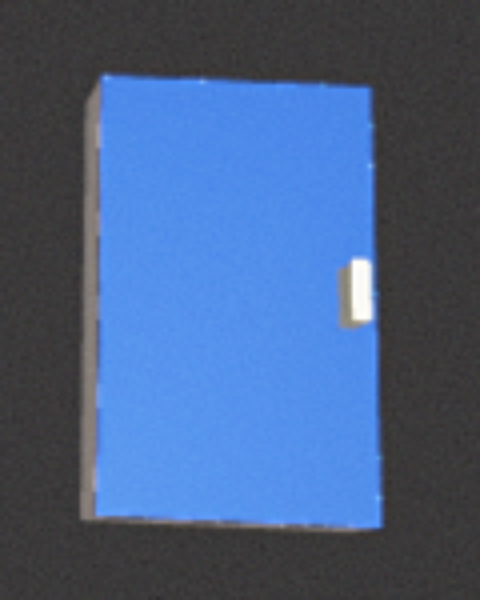

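View pics/crop_lid_s.png

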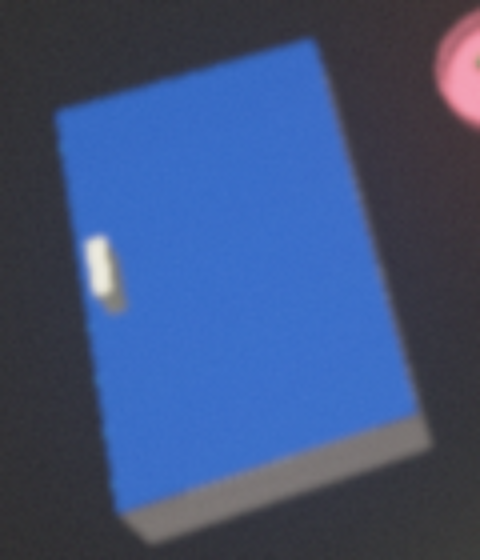

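View pics/crop_dish.png

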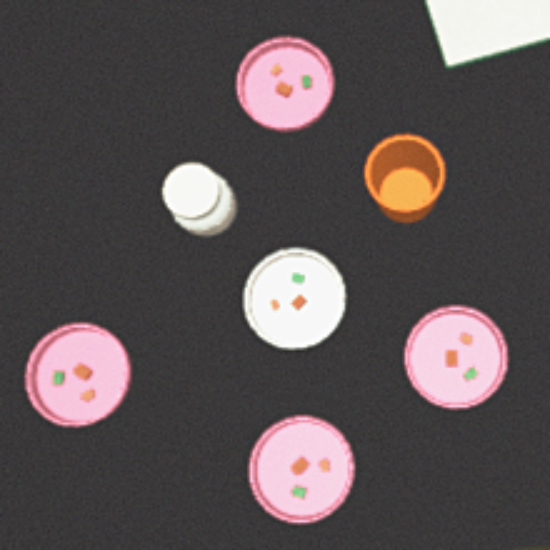

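Run:
```python
from h import *
t=load('top0'); s=load('scene0')
# tab top face centre
print('tab tri',tri(t,[[379.9,192.2]],s,[[114.0,232.5]]), onplane(t,[[379.9,192.2]],0.087))
yaw=np.radians(-2.0); C=np.array([0.5645,-0.12]); R=np.array([[np.cos(yaw),-np.sin(yaw)],[np.sin(yaw),np.cos(yaw)]])
tab=C+R@[0,-0.065]; print('tab',tab,'far',C+R@[0,.083])
print(proj(t,[[*tab,0.087]]),proj(s,[[*tab,0.087]]))
print('dish',onplane(t,[[197.5,209.5]],0.017),onplane(s,[[280.5,184]],0.015))
print('jar',onplane(t,[[156,165]],0.075),'cup',onplane(t,[[242,159]],0.08), 'yellow',onplane(t,[[400,85]],0.02),'paper',onplane(t,[[244,70],[260,115],[332,98]],0))
print('pink',onplane(t,[[111,240],[201,278],[262,233],[194,124]],0.018)[:,:2].round(3).tolist())
print(onplane(t,[[511,380],[511,60],[256,44]],0), onplane(s,[[0,300],[0,100],[0,60]],0))
# fingers/end
```

```text
tab tri [[ 0.55947929 -0.18172157  0.09431258  0.00135414]] [[ 0.56101573 -0.18358783  0.087     ]]
tab [ 0.56223153 -0.1849604 ] far [ 0.56739666 -0.03705056]
[[380.46159384 191.69401433]] [[114.17487677 235.39436263]]
dish [[0.52613778 0.24934254 0.017     ]] [[0.53150435 0.24820666 0.015     ]]
jar [[0.62405949 0.34458062 0.075     ]] cup [[0.63971397 0.13863036 0.08      ]] yellow [[ 0.86568982 -0.27656441  0.02      ]] paper [[ 9.15929680e-01  1.38840213e-01 -1.11022302e-16]
 [ 7.85530008e-01  9.42939931e-02  1.11022302e-16]
 [ 8.36244359e-01 -9.94531840e-02  1.11022302e-16]]
pink [[0.448, 0.459], [0.359, 0.235], [0.469, 0.088], [0.751, 0.267]]
[[ 0.13394895 -0.49641254  0.        ]
 [ 0.95375312 -0.59543618  0.        ]
 [ 0.99489182  0.10659252  0.        ]] [[ 5.76374613e-01 -4.78434736e-01  0.00000000e+00]
 [-1.30819283e-01 -4.71348795e-01 -1.11022302e-16]
 [-3.52377391e-01 -4.68574250e-01  1.11022302e-16]]
```

>>> jog_arm(travel=[[0.01,0.008,0],[0.023,0.019,-0.002],[0.023,0.019,-0.002],[0.023,0.019,-0.002],[0.023,0.019,-0.002],[0.023,0.019,-0.002],[0.023,0.019,-0.002],[0.023,0.019,-0.002],[0.023,0.019,-0.002],[0.023,0.019,-0.002],[0.023,0.019,-0.002],[0.023,0.019,-0.002],[0.023,0.019,-0.002],[0.023,0.019,-0.002],[0.023,0.019,-0.002],[0.023,0.019,-0.002],[0.023,0.019,-0.002],[0.023,0.019,-0.002],[0.01,0.01,0],[0,0,0]], dr=[[0,0,0],[0,0,-0.05],[0,0,-0.05],[0,0,-0.05],[0,0,-0.05],[0,0,-0.05],[0,0,-0.05],[0,0,0],[0,0,0],[0,0,0],[0,0,0],[0,0,0],[0,0,0],[0,0,0],[0,0,0],[0,0,0],[0,0,0],[0,0,0],[0,0,0],[0,0,0]], jaw=0.04, newtons=60)

```text
time_s: 1.77
position: [0.5562, -0.187, 0.1736]
tool_rot: [[0.999, -0.032, -0.0], [-0.032, -0.999, 0.001], [-0.0, -0.001, -1.0]]
ft_force: [-1.2, -0.6, -0.2]
grip_width: 0.0403
```

Run:
```python
from h import *
t=snap('top','top1'); s=snap('scene','scene1')
o=observe(); print(o['position'],o['grip_width'])
a=t['color'][120:270,290:440]; b=s['color'][130:280,60:210]
cv2.imwrite('pics/c1.png',cv2.resize(np.hstack([a,b]),None,fx=2.6,fy=2.6)[:,:,::-1])
print(proj(t,[[0.561,-0.184,0.087]]),proj(s,[[0.561,-0.184,0.087]]), proj(t,[o['position']]),proj(s,[o['position']]))
```

```text
[ 0.55453634 -0.18945107  0.17386811] 0.03978231374045701
[[380.07766828 192.20853419]] [[114.50458594 234.7991426 ]] [[397.02555597 187.18035778]] [[ 97.41397824 214.74914805]]
```

View pics/c1.png

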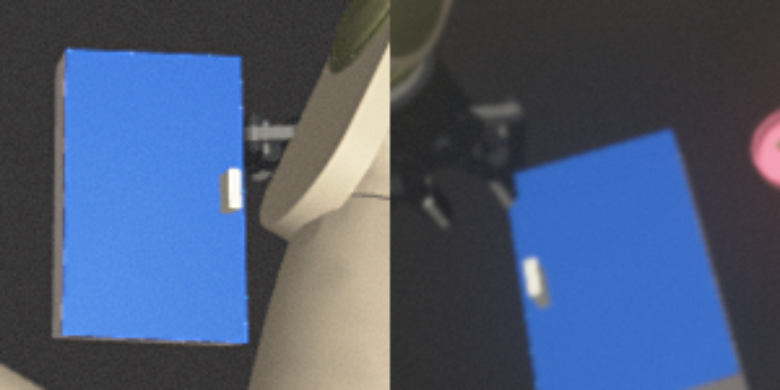

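>>> jog_arm(travel=[[0.006,0.0055,-0.01],[0,0,-0.02],[0,0,-0.02],[0,0,-0.02],[0,0,-0.016],[0,0,-0.01],[0,0,-0.008],[0,0,-0.006],[0,0,0],[0,0,0],[0,0,0]], dr=[[0,0,0],[0,0,0],[0,0,0],[0,0,0],[0,0,0],[0,0,0],[0,0,0],[0,0,0],[0,0,0],[0,0,0],[0,0,0]])

```text
time_s: 2.78
position: [0.5613, -0.1846, 0.0648]
tool_rot: [[0.999, -0.035, 0.001], [-0.035, -0.999, -0.001], [0.001, 0.001, -1.0]]
ft_force: [0.0, -0.9, -0.1]
grip_width: 0.0399
```

Run:
```python
from h import *
t=snap('top','top2'); s=snap('scene','scene2')
o=observe(); print(o['position'],o['grip_width'],o['ft_force'])
a=t['color'][120:270,290:440]; b=s['color'][150:300,60:210]
cv2.imwrite('pics/c2.png',cv2.resize(np.hstack([a,b]),None,fx=2.6,fy=2.6)[:,:,::-1])
```

```text
[ 0.56125677 -0.18447429  0.06475816] 0.03975304456475066 [ 0.11753434 -0.56044771 -0.387891  ]
```

View pics/c2.png

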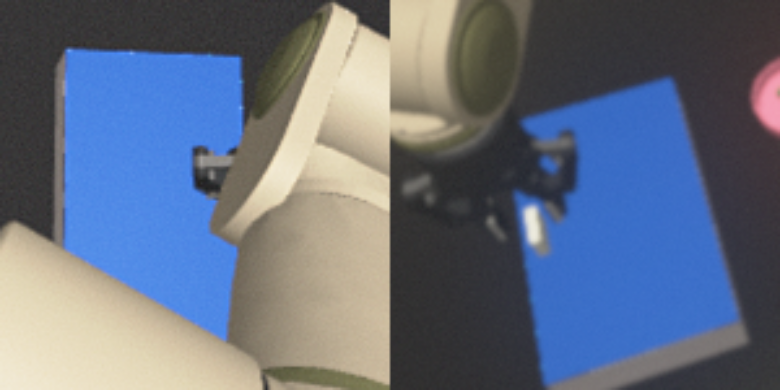

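>>> jog_arm(travel=[[0,0,0],[0,0,0],[0,0,0],[0,0,0],[0,0,0],[0,0,0],[0,0,0],[0,0,0]], dr=[[0,0,0],[0,0,0],[0,0,0],[0,0,0],[0,0,0],[0,0,0],[0,0,0],[0,0,0]], jaw=0.0, newtons=60)

```text
time_s: 3.55
position: [0.5609, -0.1843, 0.064]
tool_rot: [[0.999, -0.035, -0.0], [-0.035, -0.999, 0.0], [-0.0, -0.0, -1.0]]
ft_force: [-0.4, 0.7, 0.5]
grip_width: -0.0001
```

Run:
```python
from h import *
t=snap('top','top3'); s=snap('scene','scene3')
o=observe(); p=o['position']; print(o['position'],o['grip_width'],o['ft_force'])
a=t['color'][150:240,340:430]; b=s['color'][190:280,80:170]
cv2.imwrite('pics/c3.png',cv2.resize(np.hstack([a,b]),None,fx=4.4,fy=4.4,interpolation=cv2.INTER_CUBIC)[:,:,::-1])
print(proj(t,[p]),proj(s,[p, p+[0,0,.04]]))
```

```text
[ 0.56095432 -0.18429365  0.06402645] 0.00040935147859563563 [-0.14181998  0.91725163 -0.48559268]
[[376.91015125 194.10505306]] [[117.66007571 239.14744662]
 [111.83244723 231.48790671]]
```

View pics/c3.png

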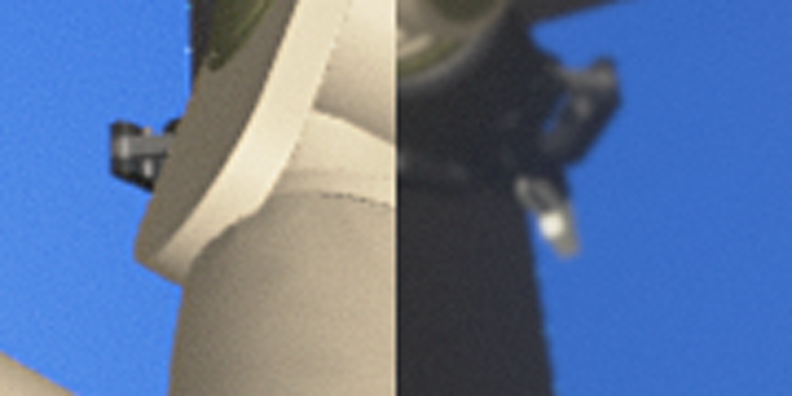

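Run:
```python
from h import *
for n,p in (('1',[0.5548,-0.1893,0.174]),('3',[0.561,-0.1843,0.064])):
    p=np.array(p); s=load('scene'+n); t=load('top'+n)
    h=0.02 if n=='1' else 0.0
    pts=[p+[0,-h,0.008],p+[0,h,0.008],p,p+[0,0,0.073],p+[0,-.03,0.06],p+[0,.03,0.06]]
    for im,nm in ((s,'s'),(t,'t')):
        u=proj(im,pts); print(n,nm,u.round(1).tolist())
        c=im['color'].copy(); c=np.ascontiguousarray(c[:,:,::-1])
        x0,y0=int(u[2,0]-50),int(u[2,1]-50)
        c=cv2.resize(c[y0:y0+90,x0:x0+90],None,fx=6,fy=6,interpolation=cv2.INTER_CUBIC)
        for k,q in enumerate(u): cv2.circle(c,(int((q[0]-x0+.5)*6),int((q[1]-y0+.5)*6)),4,[(0,0,255),(0,255,0),(0,255,255),(255,0,255),(255,255,0),(255,255,0)][k],-1)
        cv2.imwrite(f'pics/d{n}{nm}.png',c)
```

```text
1 s [[86.2, 216.1], [105.8, 209.8], [97.5, 214.8], [83.2, 196.2], [70.0, 204.7], [101.5, 194.9]]
1 t [[408.1, 186.3], [388.8, 186.1], [397.0, 187.0], [411.8, 179.1], [424.4, 180.8], [393.4, 180.4]]
3 s [[116.5, 237.7], [116.5, 237.7], [117.7, 239.2], [106.6, 224.7], [94.9, 232.0], [122.4, 222.9]]
3 t [[378.0, 193.4], [378.0, 193.4], [376.9, 194.1], [388.0, 187.8], [399.4, 189.1], [372.4, 188.8]]
```

View pics/d1s.png

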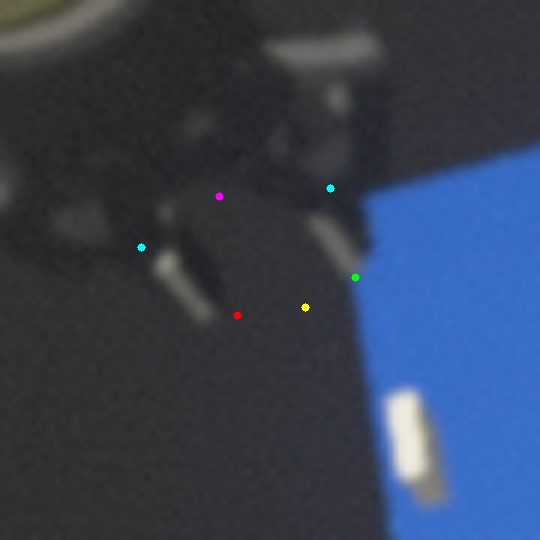

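View pics/d3s.png

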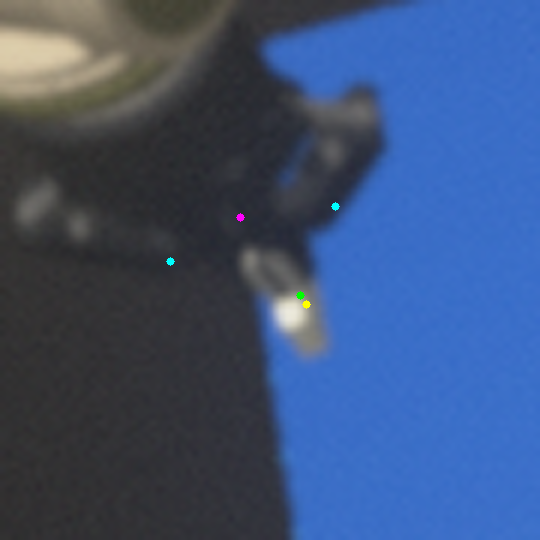

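Run:
```python
from h import *
s=load('scene3')['color'][215:255,95:135]; s0=load('scene0')['color'][215:255,95:135]
cv2.imwrite('pics/c4.png',cv2.resize(np.hstack([s0,s]),None,fx=10,fy=10,interpolation=cv2.INTER_NEAREST)[:,:,::-1])
a,b=load('scene0'),load('top0')
print(tri(b,[[379.9,192.2]],a,[[114.3,236.2]]))
```

```text
[[ 0.56186406 -0.18559312  0.08263611  0.00089157]]
```

View pics/c4.png

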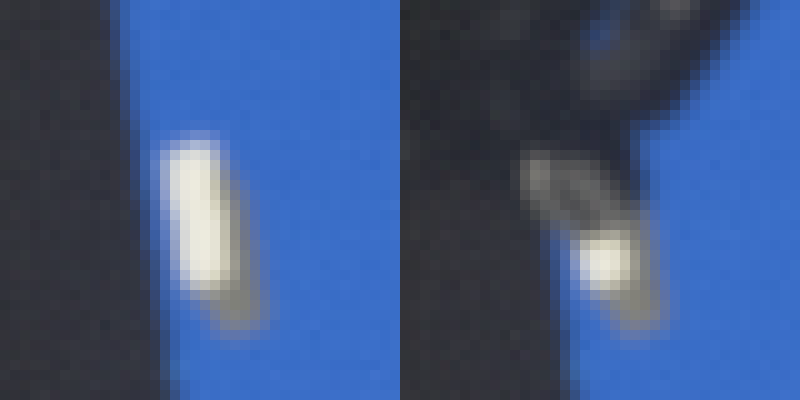

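>>> jog_arm(travel=[[0,0.0002,0.0043],[0,0.0004,0.0043],[0,0.0007,0.0043],[0,0,0],[0,0,0]], dr=[[-0.029,0.001,0],[-0.029,0.001,0],[-0.029,0.001,0],[0,0,0],[0,0,0]])

```text
time_s: 4.07
position: [0.5611, -0.1827, 0.077]
tool_rot: [[0.999, -0.034, -0.003], [-0.035, -0.996, -0.086], [0.0, 0.086, -0.996]]
ft_force: [0.1, -0.3, -0.0]
grip_width: -0.0
```

Run:
```python
from h import *
t=snap('top','top4'); s=snap('scene','scene4')
o=observe(); p=o['position']; print(o['position'],o['grip_width'],o['ft_force'])
a=t['color'][130:270,300:440]; b=s['color'][170:310,80:220]
cv2.imwrite('pics/c5.png',cv2.resize(np.hstack([a,b]),None,fx=2.8,fy=2.8,interpolation=cv2.INTER_CUBIC)[:,:,::-1])
```

```text
[ 0.56086287 -0.18310775  0.07666214] -0.00022827273110844187 [ 0.21144277 -0.36829085 -0.31949326]
```

View pics/c5.png

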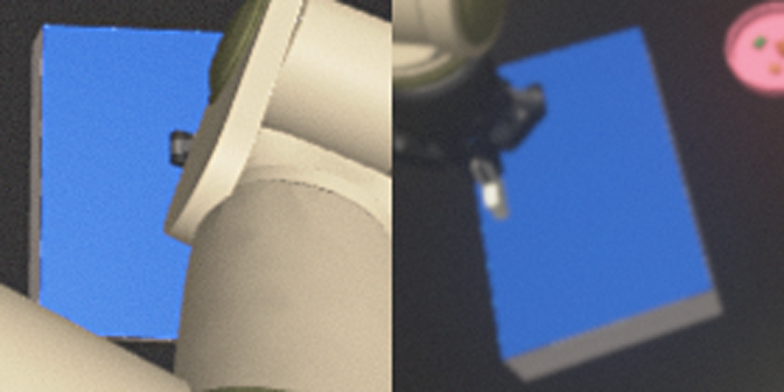

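Run:
```python
from h import *
s=load('scene4'); p=np.array([0.561,-0.183,0.0768]); zt=np.array([-0.003,-0.086,-0.996])
u=proj(s,[p,p-zt*.019,p-zt*.073, [0.5618,-0.1853,0.087],[0.5618,-0.1853,0.059]]); print(u)
x0,y0=90,195
c=cv2.resize(s['color'][y0:y0+60,x0:x0+60],None,fx=12,fy=12,interpolation=cv2.INTER_CUBIC)[:,:,::-1].copy()
for k,q in enumerate(u): cv2.circle(c,(int((q[0]-x0+.5)*12),int((q[1]-y0+.5)*12)),4,[(0,0,255),(0,255,0),(0,255,255),(255,0,255),(255,255,0)][k],-1)
cv2.imwrite('pics/d4.png',c)
```

```text
[[116.41638737 236.59702913]
 [114.3880108  232.73441028]
 [108.16693895 220.892562  ]
 [113.99315898 235.28541067]
 [117.99378994 240.51725063]]
```

View pics/d4.png

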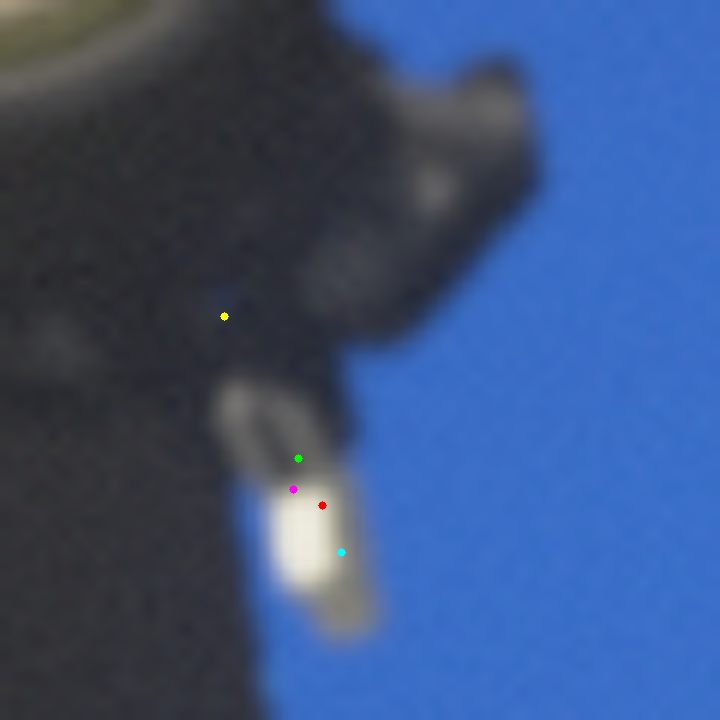

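>>> jog_arm(travel=[[0,0,0.01],[0,0,0],[0,-0.0013,0],[0,0,0],[0,0,0],[0,0,0],[0,0,0],[0,0,0]], dr=[[0.029,-0.001,0],[0.029,-0.001,0],[0.029,-0.001,0],[0,0,0],[0,0,0],[0,0,0],[0,0,0],[0,0,0]], jaw=0.04)

```text
time_s: 4.83
position: [0.5609, -0.184, 0.0868]
tool_rot: [[0.999, -0.035, -0.0], [-0.035, -0.999, -0.0], [-0.0, 0.0, -1.0]]
ft_force: [-0.2, 0.8, -0.2]
grip_width: 0.0402
```

Run:
```python
from h import *
s=snap('scene','scene5'); t=snap('top','top5')
o=observe(); p=o['position']; print(p,o['grip_width'],o['ft_force'])
u=proj(s,[p,p+[.011,.025,.005],p+[.011,-.025,.005],p+[.011,.025,.025],p+[.011,-.025,.025]]); print(u)
x0,y0=80,190
c=cv2.resize(s['color'][y0:y0+60,x0:x0+60],None,fx=12,fy=12,interpolation=cv2.INTER_CUBIC)[:,:,::-1].copy()
for k,q in enumerate(u): cv2.circle(c,(int((q[0]-x0+.5)*12),int((q[1]-y0+.5)*12)),4,[(0,0,255),(0,255,0),(0,255,0),(255,0,255),(255,0,255)][k],-1)
cv2.imwrite('pics/d5.png',c)
```

```text
[ 0.56094962 -0.18407186  0.0869169 ] 0.04014689215146466 [ 0.16930538 -0.45402137 -0.08828425]
[[114.48139321 234.80719546]
 [125.62559264 234.20537992]
 [103.39341075 241.69792452]
 [122.85403824 230.23500228]
 [100.10940794 237.84013669]]
```

View pics/d5.png

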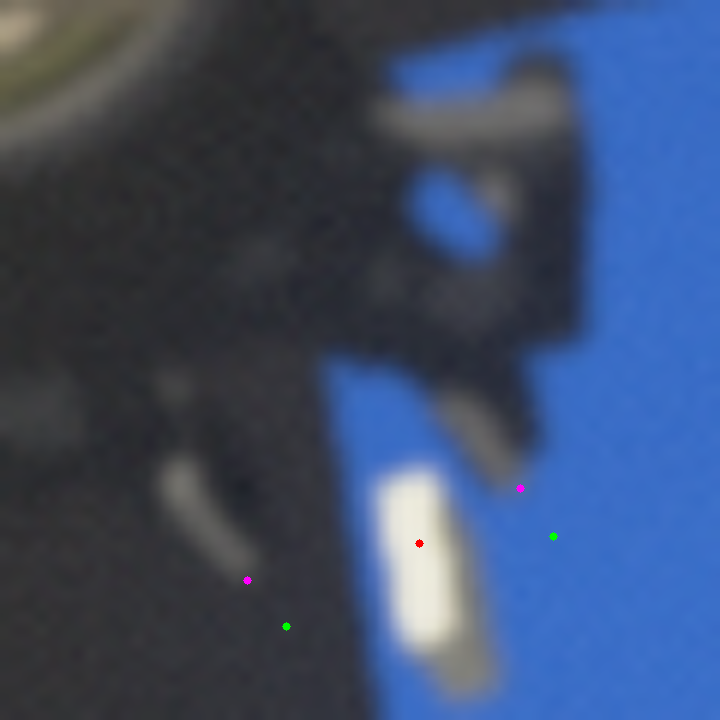

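>>> jog_arm(travel=[[0,-0.001,-0.012],[0,0,-0.012],[0,0,-0.008],[0,0,-0.004],[0,0,-0.003],[0,0,0],[0,0,0]], dr=[[0,0,0],[0,0,0],[0,0,0],[0,0,0],[0,0,0],[0,0,0],[0,0,0]])

```text
time_s: 5.52
position: [0.5611, -0.1854, 0.0483]
tool_rot: [[0.999, -0.035, 0.0], [-0.035, -0.999, -0.0], [0.0, 0.0, -1.0]]
ft_force: [0.0, -0.1, -0.2]
grip_width: 0.0401
```

```bash
cat > z.py <<'E'
from h import *
import sys
def zoom(n,fn,x0,y0,w,f,pts=None):
    im=snap(n,fn); c=cv2.resize(im['color'][y0:y0+w,x0:x0+w],None,fx=f,fy=f,interpolation=cv2.INTER_CUBIC)[:,:,::-1].copy()
    if pts is not None:
        for q in proj(im,pts): cv2.circle(c,(int((q[0]-x0+.5)*f),int((q[1]-y0+.5)*f)),3,(0,0,255),-1)
    cv2.imwrite('pics/z_'+fn+'.png',c); return im
E
python3 - <<'E'
from z import *
o=observe(); p=o['position']; print(p,o['grip_width'],o['ft_force'])
zoom('scene','scene6',80,200,50,12)
E
```

```text
[ 0.56114144 -0.18538658  0.04825075] 0.04009798435759979 [ 0.0347005  -0.0859457  -0.21987022]
```

View pics/z_scene6.png

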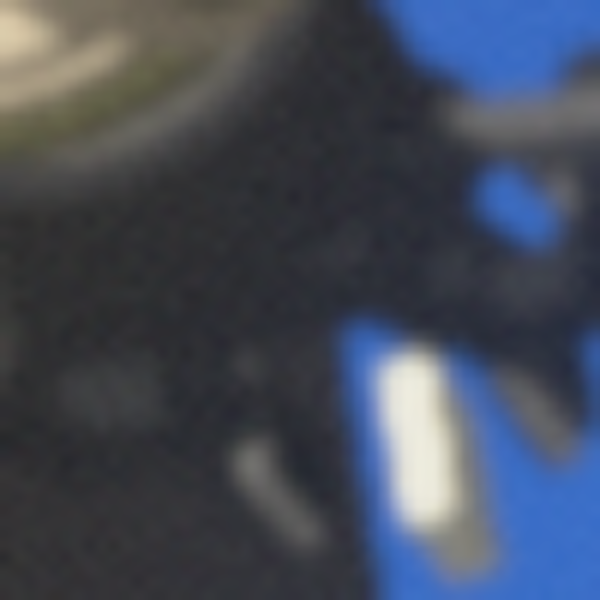

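>>> jog_arm(travel=[[0,0,-0.002],[0,0,0],[0,0,0],[0,0,0],[0,0,0],[0,0,0],[0,0,0]], dr=[[0,0,0],[0,0,0],[0,0,0],[0,0,0],[0,0,0],[0,0,0],[0,0,0]], jaw=0.0, newtons=60)

```text
time_s: 6.15
position: [0.561, -0.1854, 0.0462]
tool_rot: [[0.999, -0.035, 0.0], [-0.035, -0.999, -0.0], [0.0, 0.0, -1.0]]
ft_force: [-0.1, 0.2, 3.3]
grip_width: 0.0082
```

>>> jog_arm(travel=[[0,0.0001,0.0043],[0,0.0002,0.0043],[0,0.0004,0.0044],[0,0.0005,0.0044],[0,0.0006,0.0044],[0,0,0],[0,0,0]], dr=[[-0.03,0.001,0],[-0.03,0.001,0],[-0.03,0.001,0],[-0.03,0.001,0],[-0.03,0.001,0],[0,0,0],[0,0,0]])

```text
time_s: 6.73
position: [0.561, -0.183, 0.0675]
tool_rot: [[0.999, -0.034, -0.005], [-0.035, -0.988, -0.148], [0.0, 0.148, -0.989]]
ft_force: [0.5, 1.2, 0.2]
grip_width: 0.0088
```

Run:
```python
from z import *
o=observe(); p=o['position']; print(p,o['grip_width'],o['ft_force'],o['wrist_torque'])
far=[[0.5674-.135,-.037+.0047,.055],[0.5674+.135,-.037-.0047,.055]]
zoom('scene','scene7',90,165,140,5,far)
zoom('top','top7',300,125,140,5,far)
```

```text
[ 0.56098479 -0.18300318  0.06754183] 0.00877337647197901 [0.47800482 1.17439151 0.15535352] [ 0.21133636 -0.02738629 -0.00062387]
```

View pics/z_scene7.png

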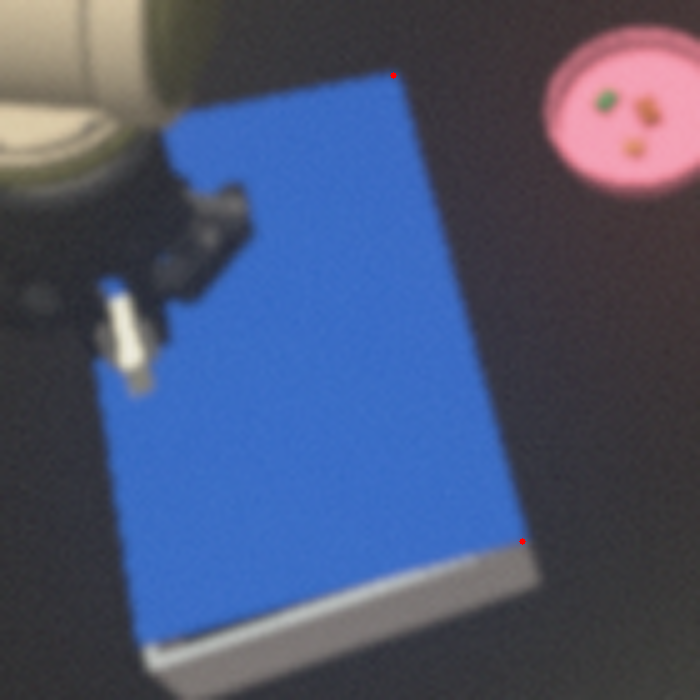

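View pics/z_top7.png

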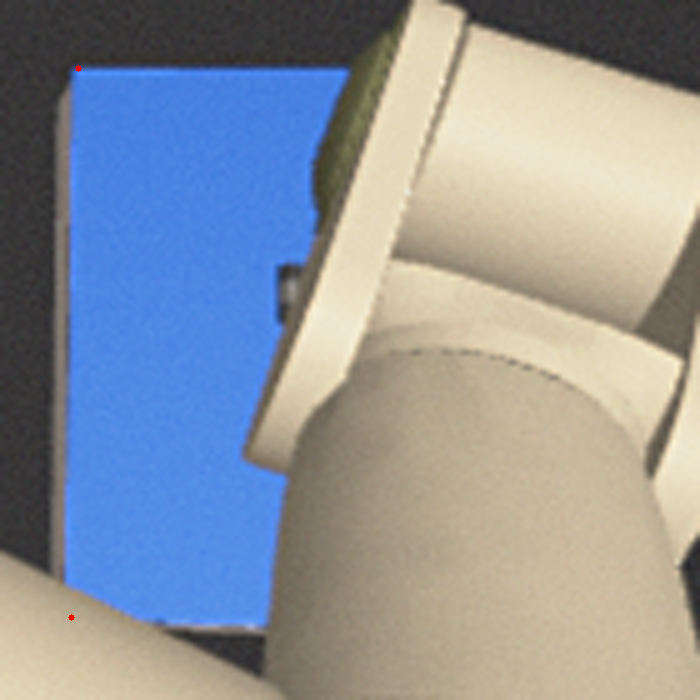

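```bash
cat >> z.py <<'E'
def edge(fn,rows=(145,150,155,160,170,180,190,200)):
    im=load(fn); c=im['color'].astype(float); v=c[:,:,2]-c[:,:,0]
    v=cv2.GaussianBlur(v,(1,5),0); out=[]
    for r in rows:
        l=v[r,305:330]; mx=v[r,325:335].mean(); mn=v[r,300:308].mean(); th=(mx+mn)/2
        i=np.argmax(l>th); out.append(305+i-1+(th-l[i-1])/(l[i]-l[i-1]))
    P=onplane(im,np.c_[out,rows],0.057); return P[:,1]
E
python3 - <<'E'
from z import *
a=edge('top0');b=edge('top7'); print(a.round(4),b.round(4),(b-a).mean())
E
```

```text
[-0.0398 -0.0392 -0.039  -0.0384 -0.0379 -0.0372 -0.0365 -0.0358] [-0.0378 -0.0374 -0.0364 -0.0361 -0.0356 -0.0349 -0.0343 -0.0334] 0.002241243174890436
```

>>> jog_arm(travel=[[0,0.0001,0.0044],[0,0.0003,0.0044],[0,0.0005,0.0044],[0,0.0006,0.0043],[0,0.0008,0.0043],[0,0.0008,0.0043],[0,0,0],[0,0,0]], dr=[[-0.03,0.001,0],[-0.03,0.001,0],[-0.03,0.001,0],[-0.03,0.001,0],[-0.03,0.001,0],[-0.03,0.001,0],[0,0,0],[0,0,0]])

```text
time_s: 7.5
position: [0.5609, -0.1803, 0.0935]
tool_rot: [[0.999, -0.033, -0.011], [-0.035, -0.946, -0.323], [0.0, 0.323, -0.946]]
ft_force: [-0.7, 1.5, 0.8]
grip_width: 0.0088
```

Run:
```python
from z import *
o=observe(); p=o['position']; print(p,o['grip_width'],o['ft_force'],o['wrist_torque'])
far=[[0.5674-.135,-.037+.0047,.055],[0.5674+.135,-.037-.0047,.055]]
zoom('scene','scene8',90,165,140,5,far)
zoom('top','top8',300,125,140,5,far)
a=edge('top0');b=edge('top8'); print((b-a).mean())
```

```text
[ 0.56092408 -0.18025566  0.09348303] 0.008767437735237006 [-0.6591586   1.45350207  0.81627967] [ 0.56862372 -0.09276678 -0.00603073]
0.00669480722519868
```

View pics/z_scene8.png

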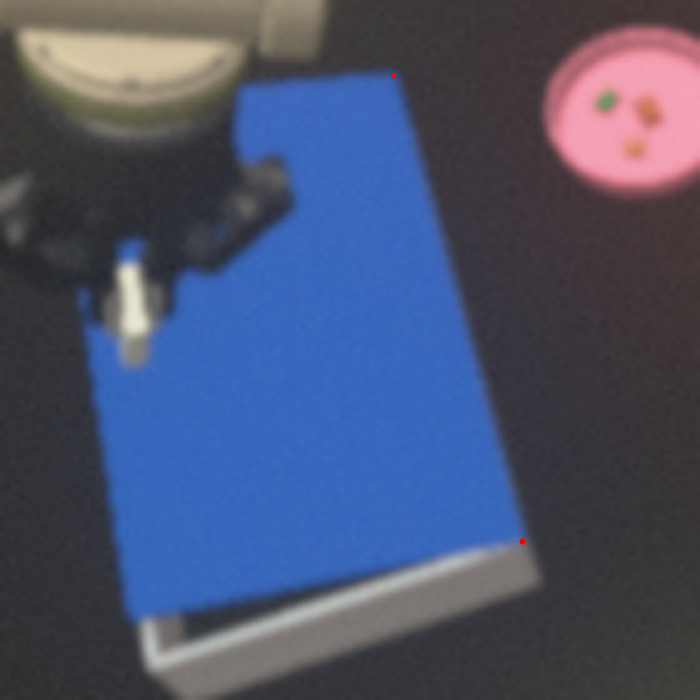

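View pics/z_top8.png

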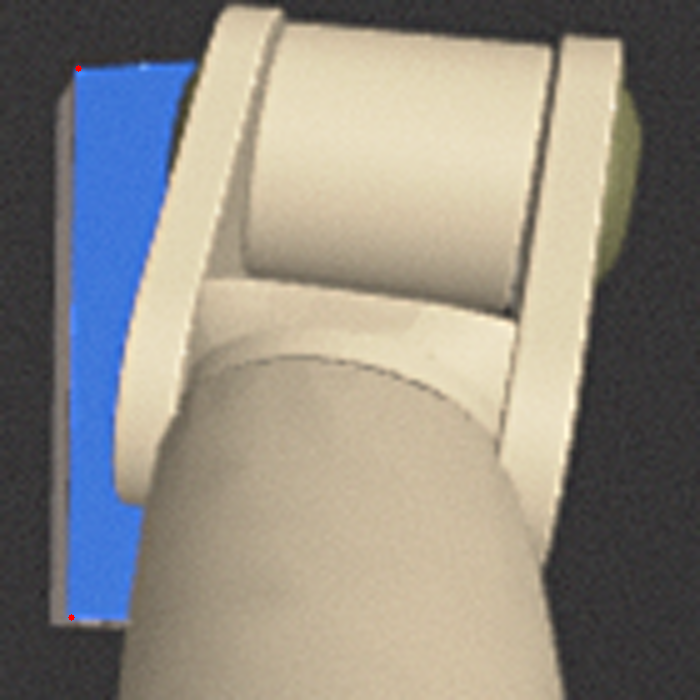

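Run:
```python
from z import *
for f in ('top0','top7','top8'): print(f,edge(f).round(4))
```

```text
top0 [-0.0398 -0.0392 -0.039  -0.0384 -0.0379 -0.0372 -0.0365 -0.0358]
top7 [-0.0378 -0.0374 -0.0364 -0.0361 -0.0356 -0.0349 -0.0343 -0.0334]
top8 [-0.0395 -0.0391 -0.0386 -0.0378 -0.0357 -0.0343 -0.013  -0.0122]
```

>>> jog_arm(travel=[[0,0,0.006],[0,0,0.014],[0,0,0.02],[0,0,0.02],[0,0,0.02],[0,0,0.014],[0,0,0.006],[-0.004,-0.01,0],[-0.007,-0.02,0],[-0.008,-0.022,0],[-0.008,-0.022,0],[-0.008,-0.022,0],[-0.008,-0.022,0],[-0.008,-0.022,0],[-0.008,-0.022,0],[-0.008,-0.022,0],[-0.008,-0.022,0],[-0.007,-0.02,0],[-0.004,-0.012,0],[0,0,0]], dr=[[0,0,0],[0,0,0],[0,0,0],[0,0,0],[0,0,0],[0,0,0],[0,0,0],[0,0,0],[0.033,-0.001,0],[0.033,-0.001,0],[0.033,-0.001,0],[0.033,-0.001,0],[0.033,-0.001,0],[0.033,-0.001,0],[0.033,-0.001,0],[0.033,-0.001,0],[0.033,-0.001,0],[0.033,-0.001,0],[0,0,0],[0,0,0]])

```text
time_s: 9.27
position: [0.473, -0.4213, 0.1921]
tool_rot: [[0.999, -0.039, -0.003], [-0.039, -0.999, 0.0], [-0.003, -0.0, -1.0]]
ft_force: [-0.3, 0.6, -1.6]
grip_width: 0.0084
```

Run:
```python
from z import *
o=observe(); p=o['position']; print(p,o['tool_rot'].round(3).tolist(),o['grip_width'],o['ft_force'])
snap('scene','scene9'); snap('top','top9')
```

```text
[ 0.47301374 -0.42128368  0.19206898] [[0.999, -0.039, -0.003], [-0.039, -0.999, 0.0], [-0.003, -0.0, -1.0]] 0.008433097333652457 [-0.25804166  0.55108337 -1.58473105]
```

View pics/top9.png

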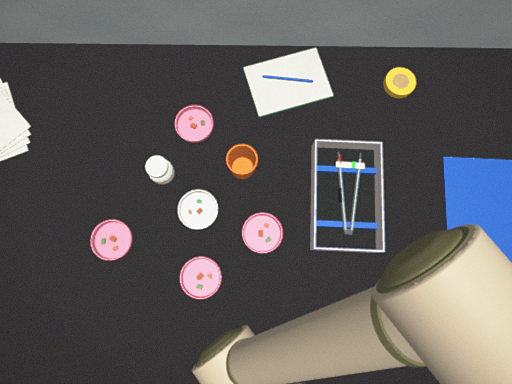

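View pics/scene9.png

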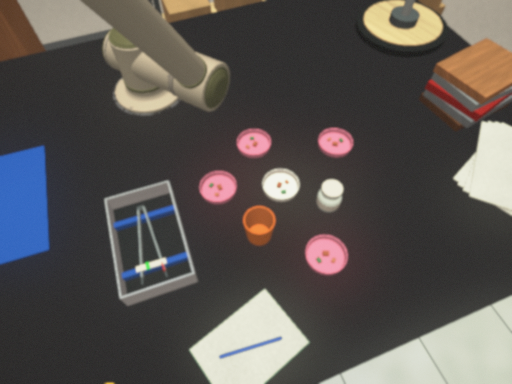

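>>> jog_arm(travel=[[0,0,-0.008],[0,0,-0.018],[0,0,-0.024],[0,0,-0.024],[0,0,-0.024],[0,0,-0.024],[0,0,-0.024],[0,0,-0.018],[0,0,-0.01],[0,0,-0.006],[0,0,-0.004],[0,0,-0.002],[0,0,-0.002],[0,0,0],[0,0,0]], dr=[[0,0,0],[0,0,0],[0,0,0],[0,0,0],[0,0,0],[0,0,0],[0,0,0],[0,0,0],[0,0,0],[0,0,0],[0,0,0],[0,0,0],[0,0,0],[0,0,0],[0,0,0]])

```text
time_s: 10.62
position: [0.4751, -0.4186, 0.0064]
tool_rot: [[0.999, -0.035, -0.0], [-0.035, -0.999, -0.001], [-0.0, 0.001, -1.0]]
ft_force: [-0.0, -0.4, -1.4]
grip_width: 0.0081
```

Run:
```python
from z import *
o=observe(); p=o['position']; print(p,o['tool_rot'].round(3).tolist(),o['grip_width'],o['ft_force'],o['wrist_torque'])
snap('scene','scene10'); snap('top','top10')
```

```text
[ 0.47514458 -0.41862842  0.00644623] [[0.999, -0.035, -0.0], [-0.035, -0.999, -0.001], [-0.0, 0.001, -1.0]] 0.008114272938830436 [-0.02304372 -0.3695042  -1.39227549] [-0.06960236 -0.02320132 -0.02484404]
```

View pics/top10.png

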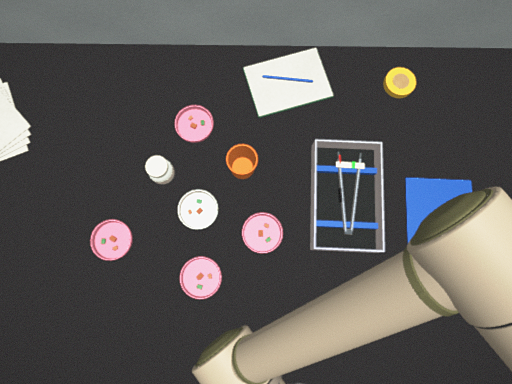

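View pics/scene10.png

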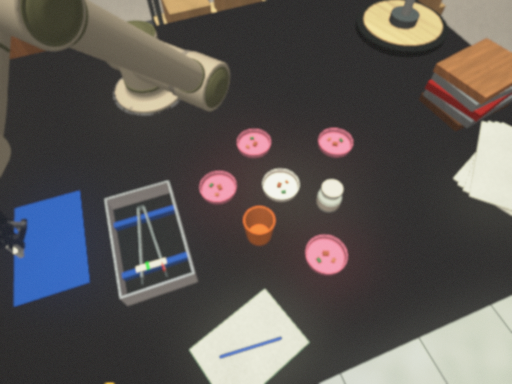

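>>> jog_arm(travel=[[0,0,-0.002],[0,0,-0.002],[0,0,-0.002],[0,0,-0.001],[0,0,0],[0,0,0]], dr=[[0,0,0],[0,0,0],[0,0,0],[0,0,0],[0,0,0],[0,0,0]])

```text
time_s: 11.22
position: [0.4749, -0.4184, -0.0013]
tool_rot: [[0.999, -0.035, -0.001], [-0.035, -0.999, 0.0], [-0.001, -0.0, -1.0]]
ft_force: [-0.0, -0.4, -1.3]
grip_width: 0.0084
```

>>> jog_arm(travel=[[0,0,-0.001],[0,0,-0.001],[0,0,-0.001],[0,0,0],[0,0,0]], dr=[[0,0,0],[0,0,0],[0,0,0],[0,0,0],[0,0,0]])

```text
time_s: 11.63
position: [0.475, -0.4185, -0.0038]
tool_rot: [[0.999, -0.035, -0.001], [-0.035, -0.999, -0.0], [-0.001, 0.0, -1.0]]
ft_force: [-0.8, 1.0, 3.8]
grip_width: 0.0081
```

>>> jog_arm(travel=[[0,0,0],[0,0,0],[0,0,0],[0,0,0],[0,0,0.005],[0,0,0.015],[0,0,0.03],[0,0,0.035],[0,0,0.035],[0,0,0.03],[0,0,0.02],[0,0,0]], dr=[[0,0,0],[0,0,0],[0,0,0],[0,0,0],[0,0,0],[0,0,0],[0,0,0],[0,0,0],[0,0,0],[0,0,0],[0,0,0],[0,0,0]], jaw=0.05)

```text
time_s: 12.63
position: [0.4761, -0.4197, 0.1714]
tool_rot: [[0.999, -0.035, 0.005], [-0.035, -0.999, -0.007], [0.005, 0.007, -1.0]]
ft_force: [0.6, -0.3, 0.7]
grip_width: 0.05
```

Run:
```python
from z import *
s=snap('scene','scene11'); t=snap('top','top11')
a=cv2.resize(t['color'][130:260,290:410],None,fx=6,fy=6,interpolation=cv2.INTER_CUBIC)[:600][:,:,::-1]; cv2.imwrite('pics/tw_t.png',a[:,:720])
a=cv2.resize(s['color'][180:310,90:210],None,fx=4.5,fy=4.5,interpolation=cv2.INTER_CUBIC)[:,:,::-1]; cv2.imwrite('pics/tw_s.png',a)
a=np.hstack([cv2.resize(t['color'][150:384,380:512],None,fx=2.2,fy=2.2),cv2.resize(s['color'][150:384,0:132],None,fx=2.2,fy=2.2)])[:,:,::-1]; cv2.imwrite('pics/lid11.png',a)
```

```text
(no output)
```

View pics/tw_t.png

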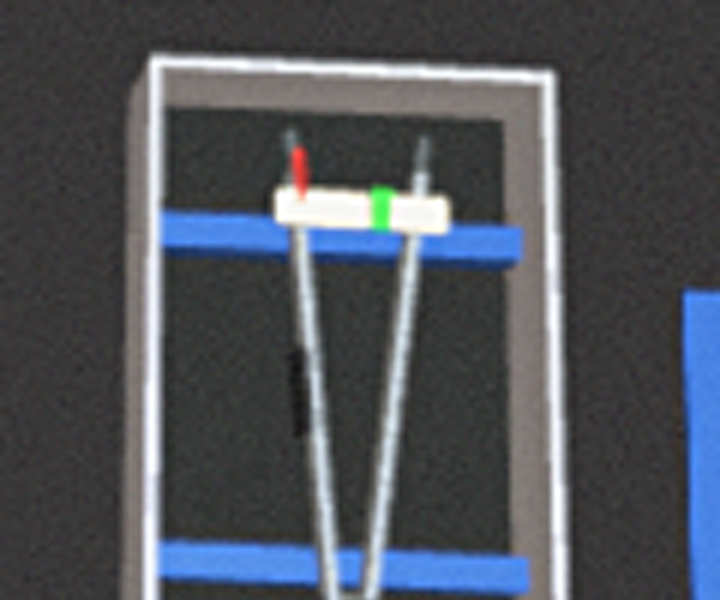

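View pics/tw_s.png

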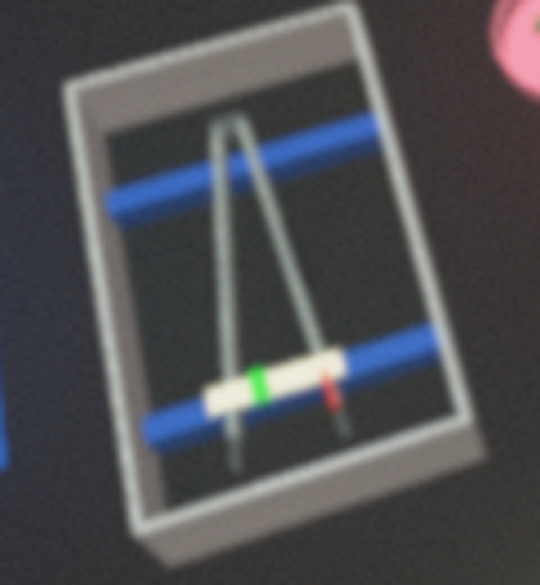

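View pics/lid11.png

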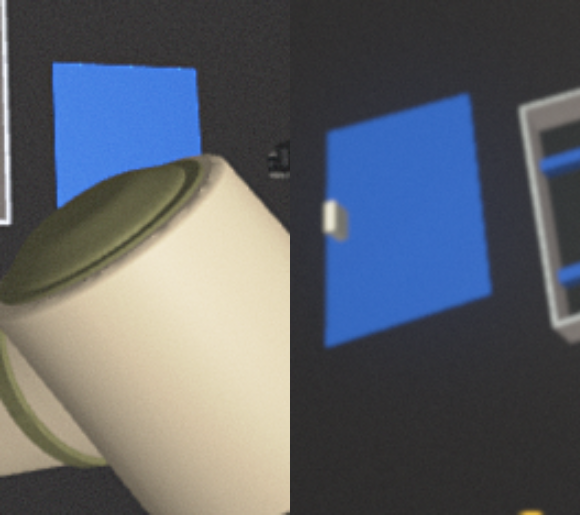

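```bash
cat > tw.py <<'E'
from z import *
t=load('top11'); s=load('scene11')
def mids(im,rows,x0,x1):
    g=im['color'].astype(float).sum(2)/3; L=[];R=[]
    for r in rows:
        l=g[r,x0:x1]; 
        from scipy.signal import find_peaks
        pk,_=find_peaks(l,height=l.min()+40,distance=4)
        pk=pk[np.argsort(l[pk])[::-1][:2]]; pk=np.sort(pk)
        if len(pk)<2: continue
        def sub(i):
            w=l[i-2:i+3]-l.min(); return x0+i+(w*np.arange(-2,3)).sum()/w.sum()
        L.append((sub(pk[0]),r));R.append((sub(pk[1]),r))
    return np.array(L),np.array(R)
L,R=mids(t,range(175,220,3),330,368)
PL,PR=onplane(t,L,0.038),onplane(t,R,0.038)
fl=np.polyfit(PL[:,0],PL[:,1],1);fr=np.polyfit(PR[:,0],PR[:,1],1)
print('lines',fl,fr,'angles',np.degrees(np.arctan([fl[0],fr[0]])))
m=(fl+fr)/2; print('yaw',np.degrees(np.arctan(m[0])))
for x in (0.5,0.55,0.6): print(x,np.polyval(m,x),np.polyval(fl,x)-np.polyval(fr,x))
# scene view: use col-scan by rows too
L,R=mids(s,range(225,255,3),130,165)
PL,PR=onplane(s,L,0.038),onplane(s,R,0.038)
print(np.round(PL[:,:2],4).tolist(),np.round(PR[:,:2],4).tolist())
# bar
for im,n in((t,'t'),(s,'s')):
    c=im['color'].astype(int); w=(c.min(2)>165)&(c.max(2)-c.min(2)<60); w=w.astype('uint8')
    cs,_=cv2.findContours(w,cv2.RETR_EXTERNAL,cv2.CHAIN_APPROX_NONE)
    for k in cs:
        P=onplane(im,k[:,0].astype(float),0.047); 
        if abs(P[:,1].mean()+.12)<.06 and .55<P[:,0].mean()<.68 and cv2.contourArea(k)>10: print(n,'bar',k[:,0].mean(0),cv2.contourArea(k),cv2.minAreaRect((P[:,:2]*1000).astype(np.float32)))
    gm=(c[:,:,1]>c[:,:,0]+50)&(c[:,:,1]>c[:,:,2]+50); ys,xs=np.nonzero(gm); P=onplane(im,np.c_[xs,ys],0.047); k=(abs(P[:,1]+.12)<.06)&(abs(P[:,0]-.62)<.06); print(n,'green',xs[k].mean(),ys[k].mean(),P[k].mean(0),k.sum())
    rm=(c[:,:,0]>c[:,:,1]+80)&(c[:,:,0]>c[:,:,2]+80); ys,xs=np.nonzero(rm); P=onplane(im,np.c_[xs,ys],0.05); k=(abs(P[:,1]+.12)<.06)&(abs(P[:,0]-.62)<.06); print(n,'red',xs[k].mean(),ys[k].mean(),P[k].mean(0),k.sum())
E
python3 tw.py
```

```text
lines [ 0.04998186 -0.13563863] [-0.16074311 -0.04958325] angles [ 2.86136863 -9.13178626]
yaw -3.1698379275290636
0.5 -0.1203012478938743 0.019307104477532366
0.55 -0.12307027901045599 0.029843352981217403
0.6 -0.12583931012703767 0.04037960148490238
[[0.5263, -0.1346], [0.5346, -0.1361], [0.5428, -0.1376], [0.5511, -0.139], [0.5592, -0.1404], [0.5672, -0.1418], [0.5755, -0.1423], [0.5833, -0.1438], [0.591, -0.1453], [0.5987, -0.1467]] [[0.536, -0.1104], [0.5451, -0.11], [0.554, -0.1097], [0.5629, -0.1093], [0.5718, -0.1087], [0.5806, -0.1083], [0.5893, -0.1077], [0.5979, -0.1073], [0.6064, -0.1068], [0.6148, -0.1065]]
t bar [348.58073654 195.87818697] 7440.5 ((564.5404052734375, -120.87505340576172), (168.47708129882812, 272.71392822265625), 88.13656616210938)
t green 353.17391304347825 163.7826086956522 [ 0.6400742  -0.13557266  0.047     ] 23
t red 339.57142857142856 158.07142857142858 [ 0.65347475 -0.10172559  0.05      ] 14
s bar [140.46153846 267.73076923] 50.0 ((641.5657958984375, -151.99224853515625), (20.346288681030273, 17.3447265625), 77.73804473876953)
s bar [157.525 262.375] 83.0 ((643.3546142578125, -112.70842742919922), (38.83928298950195, 16.038833618164062), 88.45073699951172)
s bar [140.02362205 264.57742782] 86.5 ((570.5921630859375, -121.66907501220703), (166.3701629638672, 253.70486450195312), 88.1550064086914)
s green 147.03125 264.875 [ 0.64090431 -0.13672684  0.047     ] 32
s red 163.14285714285714 267.42857142857144 [ 0.66200159 -0.10347394  0.05      ] 7
```

>>> jog_arm(travel=[[0.003,0.01,0],[0.006,0.02,0],[0.007,0.022,0],[0.007,0.022,-0.003],[0.007,0.022,-0.005],[0.007,0.022,-0.005],[0.007,0.022,-0.005],[0.007,0.022,-0.005],[0.007,0.022,-0.005],[0.007,0.022,-0.005],[0.007,0.022,-0.005],[0.007,0.022,-0.005],[0.006,0.02,-0.005],[0.005,0.015,-0.005],[0.003,0.009,-0.003],[0,0,0],[0,0,0],[0,0,0]], dr=[[0,0,-0.011],[0,0,-0.011],[0,0,0],[0,0,0],[0,0,0],[0,0,0],[0,0,0],[0,0,0],[0,0,0],[0,0,0],[0,0,0],[0,0,0],[0,0,0],[0,0,0],[0,0,0],[0,0,0],[0,0,0],[0,0,0]], jaw=0.062)

```text
time_s: 14.23
position: [0.5677, -0.1251, 0.1097]
tool_rot: [[0.998, -0.058, -0.001], [-0.058, -0.998, -0.0], [-0.001, 0.0, -1.0]]
ft_force: [0.2, -0.2, 0.0]
grip_width: 0.0617
```

Run:
```python
from z import *
o=observe(); p=o['position']; print(p,o['tool_rot'].round(3).tolist(),o['grip_width'],o['ft_force'])
zoom('scene','scene12',80,170,130,5,[p,[0.566,-.1245,.031]])
zoom('top','top12',290,125,130,5,[p,[0.566,-.1245,.031]])
```

```text
[ 0.56772614 -0.12507365  0.10971612] [[0.998, -0.058, -0.001], [-0.058, -0.998, -0.0], [-0.001, 0.0, -1.0]] 0.06169258350327507 [ 0.16967828 -0.1519867   0.00859226]
```

View pics/z_scene12.png

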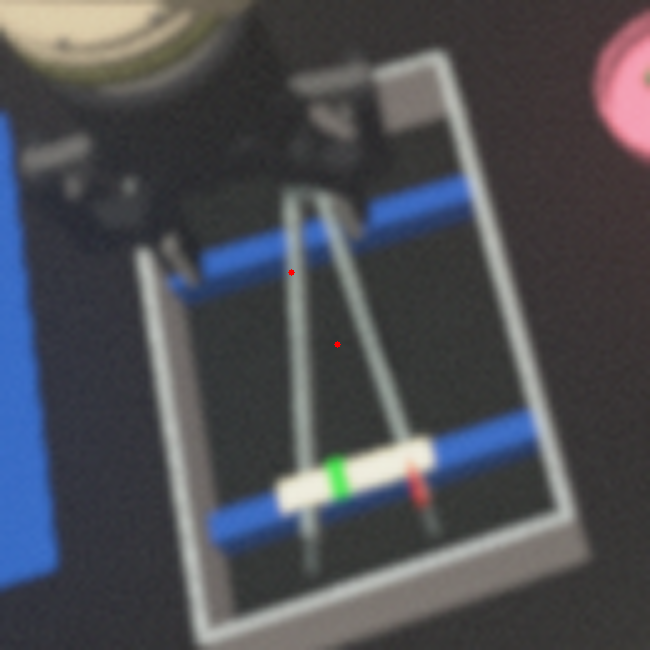

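>>> jog_arm(travel=[[-0.0015,0.0005,-0.01],[0,0,-0.02],[0,0,-0.02],[0,0,-0.02],[0,0,-0.016],[0,0,-0.012],[0,0,-0.008],[0,0,-0.006],[0,0,-0.004],[0,0,-0.003],[0,0,0],[0,0,0]], dr=[[0,0,0],[0,0,0],[0,0,0],[0,0,0],[0,0,0],[0,0,0],[0,0,0],[0,0,0],[0,0,0],[0,0,0],[0,0,0],[0,0,0]])

```text
time_s: 15.33
position: [0.5667, -0.124, -0.0088]
tool_rot: [[0.998, -0.057, -0.0], [-0.057, -0.998, -0.0], [-0.0, 0.0, -1.0]]
ft_force: [-0.4, -0.2, 0.2]
grip_width: 0.0619
```

Run:
```python
from z import *
o=observe(); p=o['position']; print(p,o['grip_width'],o['ft_force'])
zoom('scene','scene13',110,190,75,8,[[0.566,-.1245,.031]])
```

```text
[ 0.56666181 -0.12403206 -0.00876807] 0.06189381441412519 [-0.36422806 -0.17227405  0.24694032]
```

View pics/z_scene13.png

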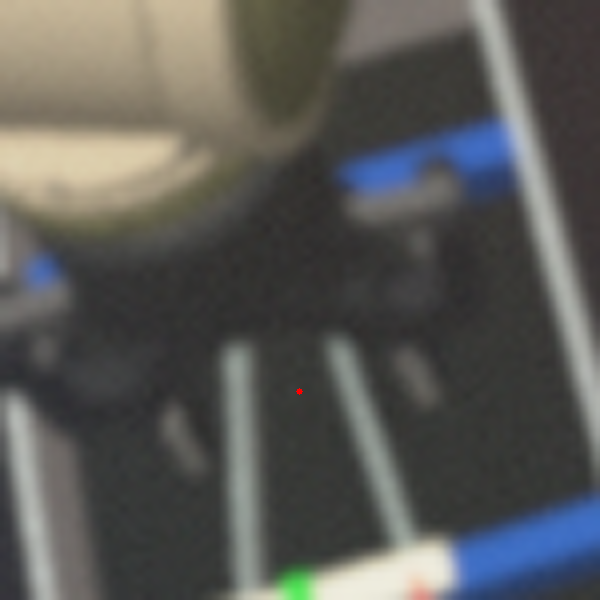

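>>> jog_arm(travel=[[0,0,-0.004],[0,0,0],[0,0,0],[0,0,0],[0,0,0],[0,0,0],[0,0,0]], dr=[[0,0,0],[0,0,0],[0,0,0],[0,0,0],[0,0,0],[0,0,0],[0,0,0]], jaw=0.032, newtons=40)

```text
time_s: 15.97
position: [0.5671, -0.1242, -0.0124]
tool_rot: [[0.998, -0.057, 0.001], [-0.057, -0.998, -0.001], [0.001, 0.001, -1.0]]
ft_force: [1.3, 0.7, 5.9]
grip_width: 0.0319
```

Run:
```python
from z import *
o=observe(); p=o['position']; print(p,o['grip_width'],o['ft_force'])
zoom('scene','scene14',110,200,85,7)
```

```text
[ 0.5671451 -0.1241823 -0.0124153] 0.03190632029888174 [1.25827463 0.6724499  5.86715926]
```

View pics/z_scene14.png

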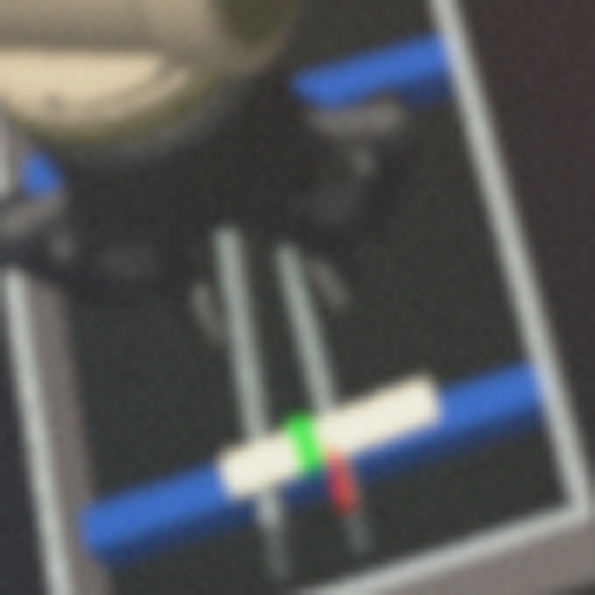

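>>> jog_arm(travel=[[0,0,0.003],[0,0,0.006],[0,0,0.01],[0,0,0.014],[0,0,0.018],[0,0,0.02],[0,0,0.02],[0,0,0.018],[0,0,0.014],[0,0,0.01],[0,0,0.006],[0,0,0],[0,0,0]], dr=[[0,0,0],[0,0,0],[0,0,0],[0,0,0],[0,0,0],[0,0,0],[0,0,0],[0,0,0],[0,0,0],[0,0,0],[0,0,0],[0,0,0],[0,0,0]])

```text
time_s: 17.1
position: [0.5662, -0.1238, 0.1255]
tool_rot: [[0.998, -0.057, -0.002], [-0.057, -0.998, 0.0], [-0.002, -0.0, -1.0]]
ft_force: [0.9, -0.3, -0.4]
grip_width: 0.0319
```

Run:
```python
from z import *
o=observe(); p=o['position']; print(p,o['grip_width'],o['ft_force'],o['q'].round(1),o['wrist_torque'])
zoom('scene','scene15',70,170,130,5)
zoom('top','top15',320,120,90,6)
```

```text
[ 0.56618355 -0.12381798  0.12546877] 0.03188350390152917 [ 0.94681905 -0.26321129 -0.41350016] [-24.   28.8  77.   -0.   74.3  69.3] [0.00975826 0.00075673 0.01193274]
```

View pics/z_scene15.png

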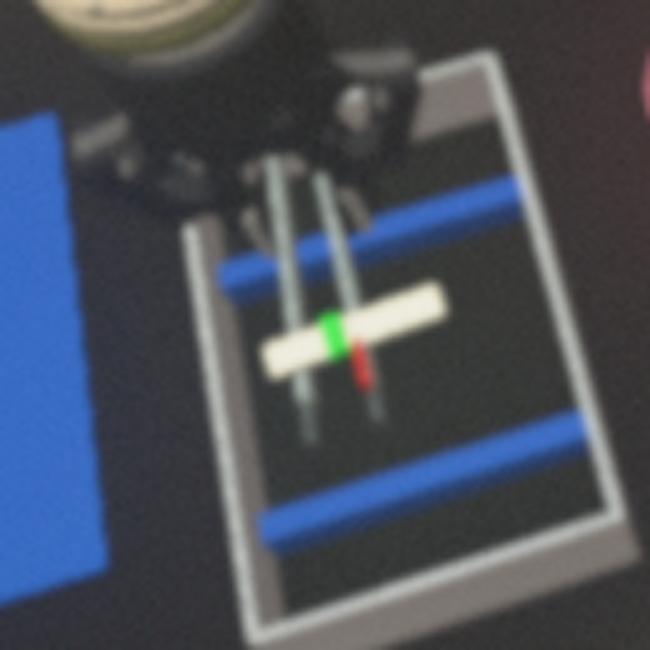

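View pics/z_top15.png

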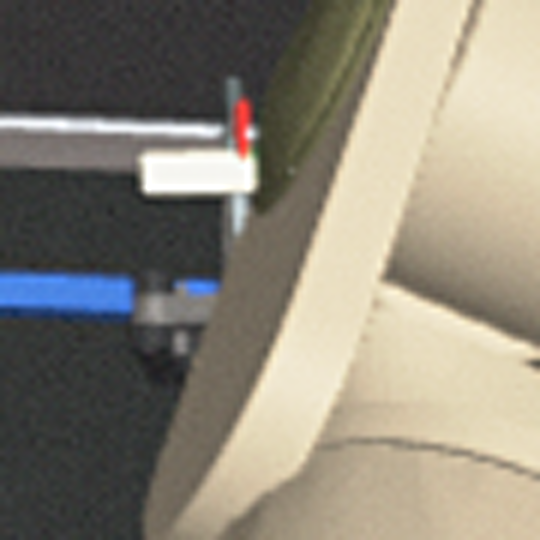

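>>> jog_arm(travel=[[-0.0025,0.0065,0],[-0.005,0.013,0],[-0.0075,0.0195,0],[-0.0084,0.0215,0],[-0.0084,0.0215,0],[-0.0084,0.0215,0],[-0.0084,0.0215,0],[-0.0084,0.0215,0],[-0.0084,0.0215,0],[-0.0084,0.0215,0],[-0.0084,0.0215,0],[-0.0084,0.0215,0],[-0.0084,0.0215,0],[-0.0084,0.0215,0],[-0.0084,0.0215,0],[-0.0084,0.0215,0],[-0.0084,0.0215,0],[-0.0075,0.0195,0],[-0.005,0.013,0],[-0.0025,0.0065,0]], dr=[[0,0,0],[0,0,0],[0,0,0],[0,0,0],[0,0,0],[0,0,0],[0,0,0],[0,0,0],[0,0,0],[0,0,0],[0,0,0],[0,0,0],[0,0,0],[0,0,0],[0,0,0],[0,0,0],[0,0,0],[0,0,0],[0,0,0],[0,0,0]])

```text
time_s: 18.87
position: [0.4169, 0.2569, 0.1256]
tool_rot: [[0.999, -0.055, -0.002], [-0.055, -0.999, 0.0], [-0.002, -0.0, -1.0]]
ft_force: [0.3, -0.7, -0.2]
grip_width: 0.032
```

>>> jog_arm(travel=[[0,0,-0.005],[0,0,-0.012],[0,0,-0.015],[0,0,-0.015],[0,0,-0.015],[0,0,-0.012],[0,0,-0.006],[0,0,0],[0,0,0],[0,0,0],[0,0,0]], dr=[[0,0,0],[0,0,0],[0,0,0],[0,0,0],[0,0,0],[0,0,0],[0,0,0],[0,0,0],[0,0,0],[0,0,0],[0,0,0]])

```text
time_s: 19.78
position: [0.4192, 0.2551, 0.0465]
tool_rot: [[0.998, -0.057, 0.0], [-0.057, -0.998, 0.0], [0.0, -0.0, -1.0]]
ft_force: [0.8, 0.3, -0.8]
grip_width: 0.0318
```

Run:
```python
from z import *
o=observe(); p=o['position']; print(p,o['grip_width'],o['ft_force'],o['q'].round(1),o['tool_rot'].round(3).tolist())
zoom('scene','scene16',210,120,120,5)
zoom('top','top16',140,150,120,5)
```

```text
[0.41921991 0.25511566 0.04647823] 0.031810704213809396 [ 0.7843633   0.28898903 -0.83299805] [ 17.5  26.9  97.1   0.   55.9 110.7] [[0.998, -0.057, 0.0], [-0.057, -0.998, 0.0], [0.0, -0.0, -1.0]]
```

View pics/z_scene16.png

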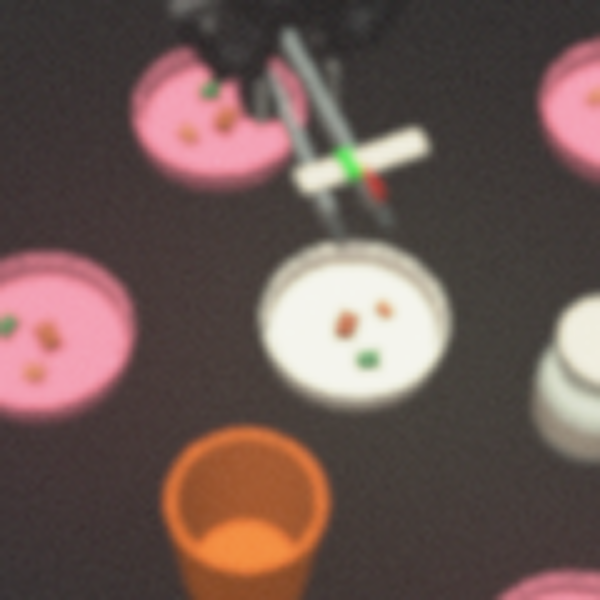

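View pics/z_top16.png

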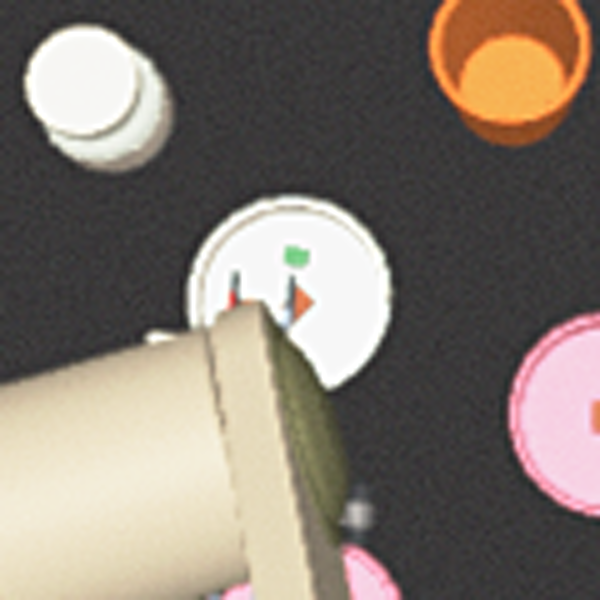

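Run:
```python
from z import *
t=load('top16'); s=load('scene16')
print('tips a,b',tri(t,[[197.7,204.5],[186.7,203.7]],s,[[277.7,167.5],[287.7,164]]).round(4))
def ell(im,x0,y0,x1,y1,z):
    c=im['color'].astype(int); w=((c.min(2)>150)&(c.max(2)-c.min(2)<45)).astype('uint8'); m=np.zeros_like(w); m[y0:y1,x0:x1]=w[y0:y1,x0:x1]
    cs,_=cv2.findContours(m,cv2.RETR_EXTERNAL,cv2.CHAIN_APPROX_NONE); k=max(cs,key=cv2.contourArea); P=onplane(im,cv2.convexHull(k)[:,0].astype(float),z)[:,:2]; return cv2.minEnclosingCircle((P*1000).astype(np.float32))
print(ell(load('top0'),170,180,225,240,.018), ell(load('scene0'),255,160,305,205,.018))
```

```text
tips a,b [[0.5268 0.2385 0.0893 0.0012]
 [0.5282 0.2644 0.0925 0.0009]]
((527.9036254882812, 249.65750122070312), 51.02138900756836) ((531.6854248046875, 248.09239196777344), 51.53287887573242)
```

```bash
cat > pm.py <<'E'
from z import *
def cen(im,kind,box):
    c=im['color'].astype(float); x0,y0,x1,y1=box
    r,g,b=[c[y0:y1,x0:x1,i] for i in range(3)]
    w=np.clip((g-np.maximum(r,b)-25) if kind=='g' else (r-np.maximum(g,b)-35),0,None)
    n,lab=cv2.connectedComponents((w>0).astype('uint8'))
    k=max(range(1,n),key=lambda i:(w*(lab==i)).sum()); w=w*(lab==k)
    ys,xs=np.mgrid[y0:y1,x0:x1]; return np.array([(xs*w).sum()/w.sum(),(ys*w).sum()/w.sum()])
def report(im,box,zg,zr,grip,yaw):
    R=np.array([[np.cos(yaw),np.sin(yaw)],[-np.sin(yaw),np.cos(yaw)]])
    g=cen(im,'g',box); r=cen(im,'r',box)
    G=R@(onplane(im,[g],zg)[0,:2]-grip); Rr=R@(onplane(im,[r],zr)[0,:2]-grip)
    print('px',g.round(2),r.round(2),'green',(G*1000).round(1),'red',(Rr*1000).round(1),'pointer y in mark mm',((Rr-G)[1]*1000).round(1))
E
python3 - <<'E'
from pm import *
t,s=load('top11'),load('scene11')
bt=(325,150,375,175); bs=(130,250,175,285)
g=[cen(t,'g',bt)],[cen(s,'g',bs)]; r=[cen(t,'r',bt)],[cen(s,'r',bs)]
print(g,r); print(tri(t,g[0],s,g[1]),tri(t,r[0],s,r[1]))
yaw=np.radians(-3.25); grip=np.array([.566,-.1245])
for zr in (.042,.047,.052): 
    report(t,bt,.047,zr,grip,yaw); report(s,bs,.047,zr,grip,yaw)
s=load('scene16'); o=np.array([.4192,.2551])
for zr in (.105,.110): report(s,(265,145,295,165),.106,zr,o,yaw)
E
```

```text
([array([353.10271159, 163.9716516 ])], [array([147.02352941, 264.87394958])]) ([array([339.50333131, 157.77407632])], [array([163.05538922, 267.01946108])])
[[ 0.64009808 -0.13651088  0.04497917  0.0011    ]] [[ 6.56913646e-01 -1.04139586e-01  4.08962225e-02  6.27214422e-04]]
px [353.1  163.97] [339.5  157.77] green [74.1 -6.7] red [89.3 26.1] pointer y in mark mm 32.7
px [147.02 264.87] [163.06 267.02] green [75.5 -8. ] red [90.  25.3] pointer y in mark mm 33.3
px [353.1  163.97] [339.5  157.77] green [74.1 -6.7] red [87.7 27.2] pointer y in mark mm 33.9
px [147.02 264.87] [163.06 267.02] green [75.5 -8. ] red [92.3 26. ] pointer y in mark mm 34.0
px [353.1  163.97] [339.5  157.77] green [74.1 -6.7] red [86.2 28.3] pointer y in mark mm 35.0
px [147.02 264.87] [163.06 267.02] green [75.5 -8. ] red [94.5 26.7] pointer y in mark mm 34.7
px [279.14 151.98] [284.58 156.54] green [74.5  4.6] red [92.1 12.8] pointer y in mark mm 8.2
px [279.14 151.98] [284.58 156.54] green [74.5  4.6] red [95.7 11. ] pointer y in mark mm 6.4
```

>>> jog_arm(travel=[[0,0,0],[0,0,0],[0,0,0],[0,0,0],[0,0,0],[0,0,0]], dr=[[0,0,0],[0,0,0],[0,0,0],[0,0,0],[0,0,0],[0,0,0]], jaw=0.028)

```text
time_s: 20.38
position: [0.4188, 0.2551, 0.0458]
tool_rot: [[0.998, -0.057, -0.001], [-0.057, -0.998, 0.0], [-0.001, 0.0, -1.0]]
ft_force: [-0.9, 0.1, -0.8]
grip_width: 0.0281
```

Run:
```python
from pm import *
o=observe(); p=o['position']; print(p,o['grip_width'],o['ft_force'])
s=zoom('scene','scene17',255,130,50,12)
t=zoom('top','top17',150,170,60,10)
```

```text
[0.41882286 0.25509539 0.04581033] 0.02810071014312171 [-0.93536996  0.1408332  -0.75817231]
```

View pics/z_scene17.png

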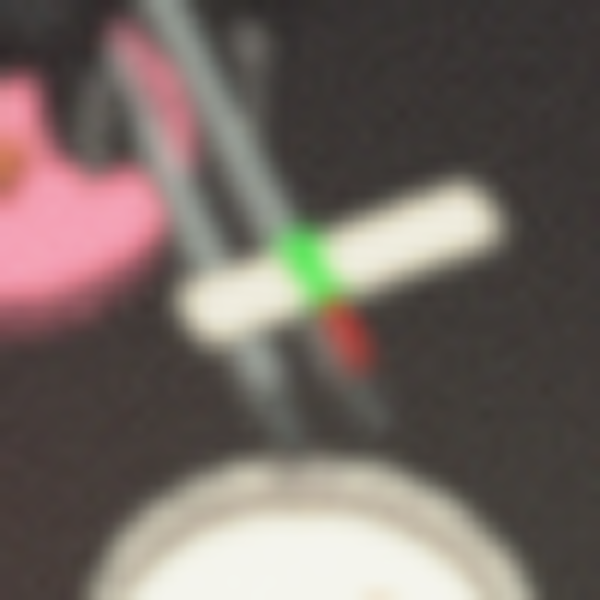

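```bash
cat >> pm.py <<'E'
def baryaw(im,box,z):
    c=im['color'].astype(int); x0,y0,x1,y1=box
    w=np.zeros(c.shape[:2],'uint8'); q=c[y0:y1,x0:x1]; w[y0:y1,x0:x1]=((q.max(2)>170)&(q[:,:,1]>150))
    n,lab=cv2.connectedComponents(w); k=max(range(1,n),key=lambda i:(lab==i).sum())
    ys,xs=np.nonzero(lab==k); P=onplane(im,np.c_[xs,ys],z)[:,:2]
    v=np.linalg.svd(P-P.mean(0))[2][0]; v=v*np.sign(v[1]); ext=(P-P.mean(0))@v
    return np.degrees(np.arctan2(-v[0],v[1])),P.mean(0),np.ptp(ext)*1000
E
python3 - <<'E'
from pm import *
for f,box,zu,grip in (('scene11',(125,245,178,285),.024,[.566,-.1245]),('scene16',(265,140,300,165),.083,[.4192,.2551]),('scene17',(265,140,300,162),.0822,[.4188,.2551])):
    s=load(f); y,c,e=baryaw(s,box,zu+.022); print(f,'yaw',y,c,e)
    for yy in (y,-3.25): report(s,box,zu+.022,zu+.0175,np.array(grip),np.radians(yy))
E
```

```text
scene11 yaw -2.3982622719778814 [ 0.64263313 -0.12959027] 72.19084305585389
px [147.02 264.87] [163.06 267.02] green [74.9 -9.3] red [90.2 23.9] pointer y in mark mm 33.2
px [147.02 264.87] [163.06 267.02] green [75.  -8.2] red [89.8 25.3] pointer y in mark mm 33.4
scene16 yaw 0.5527727739705601 [0.49429169 0.26195236] 70.59338494591188
px [279.14 151.98] [284.58 156.54] green [73.9  0. ] red [89.7  8.4] pointer y in mark mm 8.4
px [279.14 151.98] [284.58 156.54] green [73.7  4.9] red [88.9 14.4] pointer y in mark mm 9.4
scene17 yaw 2.08579542286932 [0.49414973 0.2646501 ] 70.41308683091039
px [280.16 151.35] [266.05 147.86] green [72.9  1.7] red [ 44.2 -24.9] pointer y in mark mm -26.6
px [280.16 151.35] [266.05 147.86] green [72.4  8.4] red [ 46.3 -20.7] pointer y in mark mm -29.1
```

View pics/z_top17.png

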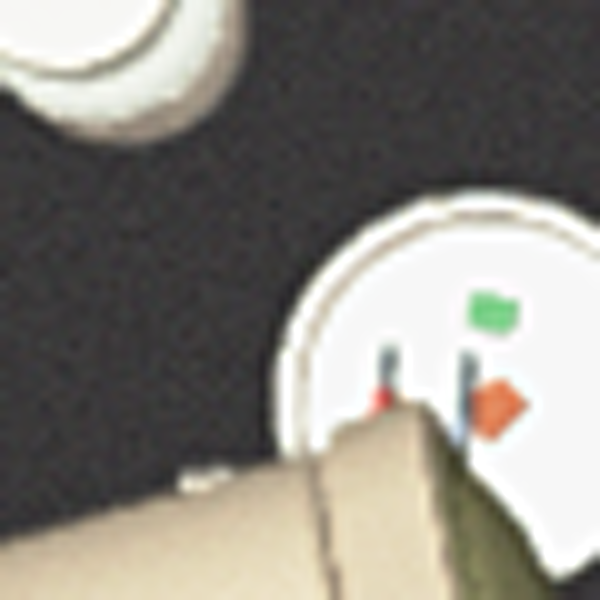

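Run:
```python
from pm import *
s=load('scene17')
for yy in (1.5,2.1,2.7): report(s,(276,140,300,165),.0822+.022,.0822+.0175,np.array([.4188,.2551]),np.radians(yy))
for dz in (.0155,.0195): report(s,(276,140,300,165),.0822+.022,.0822+dz,np.array([.4188,.2551]),np.radians(2.1))
t=load('top17')
print('tips',tri(t,[[196.1,205],[188.2,204.3]],s,[[279.2,167],[286.2,165.0]]).round(4))
```

```text
px [280.16 151.35] [283.55 157.56] green [72.9  2.4] red [91.6  3.4] pointer y in mark mm 1.0
px [280.16 151.35] [283.55 157.56] green [72.9  1.6] red [91.6  2.4] pointer y in mark mm 0.8
px [280.16 151.35] [283.55 157.56] green [72.9  0.9] red [91.6  1.5] pointer y in mark mm 0.6
px [280.16 151.35] [283.55 157.56] green [72.9  1.6] red [90.2  3.3] pointer y in mark mm 1.6
px [280.16 151.35] [283.55 157.56] green [72.9  1.6] red [92.9  1.6] pointer y in mark mm -0.0
tips [[5.259e-01 2.427e-01 8.810e-02 4.000e-04]
 [5.273e-01 2.612e-01 8.890e-02 3.000e-04]]
```

>>> jog_arm(travel=[[0,0,0],[0,0,0],[0,0,0],[0,0,0],[0,0,0],[0,0,0],[0,0,0],[0,0,0]], dr=[[0,0,0],[0,0,0],[0,0,0],[0,0,0],[0,0,0],[0,0,0],[0,0,0],[0,0,0]], jaw=0.0276)

```text
time_s: 21.15
position: [0.4188, 0.2551, 0.0458]
tool_rot: [[0.998, -0.057, -0.001], [-0.057, -0.998, 0.0], [-0.001, 0.0, -1.0]]
ft_force: [-0.1, -0.2, -0.3]
grip_width: 0.0275
```

Run:
```python
from pm import *
o=observe(); p=o['position']; print(p,o['grip_width'],o['ft_force'],abs(o['qvel']).max())
s=zoom('scene','scene18',255,130,50,12); snap('top','top18')
y,c,e=baryaw(s,(265,140,300,162),.104); print(y,e)
report(s,(276,140,300,165),.0822+.022,.0822+.0175,np.array([.4188,.2551]),np.radians(y))
```

```text
[0.41884368 0.25510025 0.04582148] 0.027504458124844915 [-0.05657497 -0.1721368  -0.26235372] 0.11797569466735315
2.085795422869329 70.43272009477667
px [280.16 151.32] [283.52 157.47] green [72.8  1.7] red [91.3  2.5] pointer y in mark mm 0.8
```

View pics/z_scene18.png

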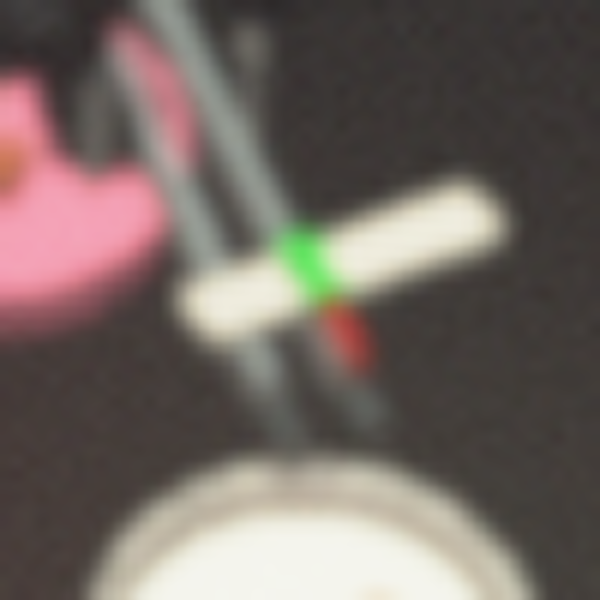

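View pics/top18.png

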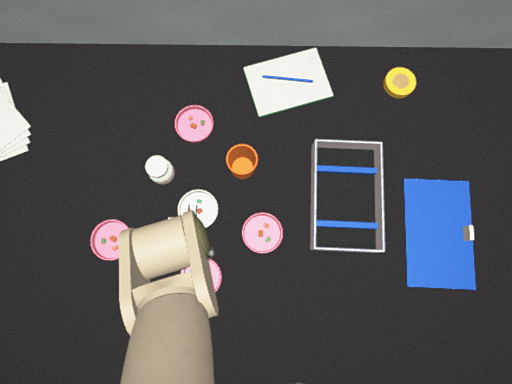

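View pics/scene18.png

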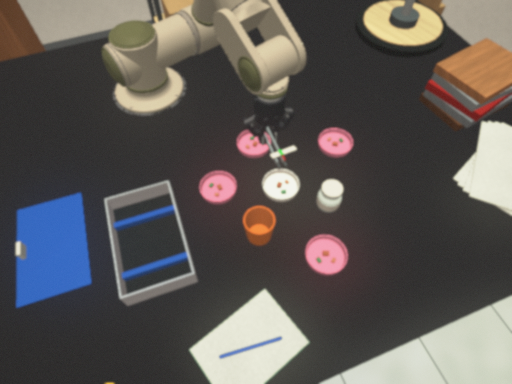

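```bash
python3 -c "
from rig import close_job
print(close_job())"
```

```text
the job is handed in; nothing more can be done
None
```

I handed the job in at about 21 s, with every step of the task done. `close_job` gives no verdict, so what follows rests on my own checks.

**What was done**
- **Lid:** I pinched the tab and tipped the lid about 19°. Its far edge stayed within about 0.3 mm of where it started on the rim. I then lifted it off and laid it flat on the bench, tab up, beside the tray.
- **Tweezers:** I took them out of the tray and carried them to the white dish. There I squeezed them to a finger opening of 27.5 mm.

**Last checks**
- **Pointer:** it read about +0.8 mm from the middle of the green mark (limit ±4 mm). The tip gap and the relaxed-pointer distance both give a squeeze of about 0.19 rad, which agrees. The last small squeeze, about 0.5 mm, hardly changed the reading, so trust it to about ±1–2 mm.
- **One view only:** the final pointer reading is from the scene camera, because the wrist hid the gauge from the top camera.
- **Tips:** their midpoint was about 4 mm from the dish centre, about 88 mm above the bench and clear of the dish.
- **Everything else:** the arm was steady. The dish, jar and cup look unmoved in the final pictures; I did not measure them again.

**What failed or disagreed**
- **First grasp of the tab:** the fingers shut above it. The real fingertips sit about 20 mm short of the reported TCP, so I also made a 5° tipping move with nothing held; it did not move the lid. I corrected for the offset from then on.
- **Tipping:** halfway up, the far edge read about 2 mm off its starting line. I corrected this in the second half of the tip.

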